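# Scoop frozen rice cakes into the weighing bowl and put the scoop on its stand

### The arm

A 6-joint arm with a two-finger parallel gripper is mounted at the origin on the work surface. World frame = base frame: x ahead of the robot, y to its left, z up, the work surface at z = 0. Lengths are in mm, angles in rad, forces in N, time in s.
With the tool pointing down it reaches from about 300 to 775 mm from the base axis. Payload 14.6 kg.
Tool frame: the origin (TCP) lies midway between the tips of the shut fingers; the grasp point (between the pads) lies 19 mm behind it; y points along the fingers, z is the direction in which the jaws open and shut, and the axes are right-handed (so a half turn about y gives the same grasp; the last joint's range is limited). The gripper opens to 85 mm and grips with 20 to 120 N. Pads are 22 mm wide; open, the fingers measure 114 mm over their backs; the gripper's body (76 mm by 85 mm) begins 54 mm behind the grasp point. The pads swing forward as they close: fully open they stand 13 mm farther back than shut.
Start: joints at [1.257, 0.3, 1.521, -0, 1.321, -0.067], TCP at [134.364, 533.325, 231.281] pointing down, gripper open.
Joint ranges: [-3.03, 3.03], [-0.79, 2.21], [0.23, 2.52], [-1.04, 4.18], [0, 3.07], [-2.55, 2.55]. Speed limits (rad/s): [2.22, 2.22, 2.57, 3.14, 3.14, 3.14].

### API

Orientations are given as a unit quaternion [x, y, z, w].
In Python, from plant import env gives the robot as it stands.
- The arm moves only by the tool send_rows, never from a script. Its argument "targets" is one flat list of numbers, 7 for each row, row after row: the turn, a rotation vector about the tool's x, y, z in degrees, then the shift along the tool's x, y, z in mm, then the finger opening in mm, from 0 to 85.4. In form: [rx, ry, rz, dx, dy, dz, grip, rx, ry, rz, dx, dy, dz, grip, ...]. A call has 1 to 5 rows; each row is the pose to reach, as a shift and turn from the pose commanded when the call began, along the tool's axes at that moment; what a row does not reach only later rows make up. A row lasts 1/8 s, in which the tool goes at most 62.5 mm and 10.7 degrees, less where a joint would pass 70% of its speed; a pose out of reach is approached as far as the arm can. A call with a gripper value outside its range is refused whole. The fingers move at their own pace and stop on an object; "squeeze" is the grip in N (left out, the last holds). Time passes only in rows, so rows that repeat a pose let the fingers close. It gives the time, the measured TCP pose, the force and the opening at its end, in the units of the state.
- env.get_state(): the state, without advancing time (a new reading comes with each control period).
- env.grab_frame(name): name is "side" or "top"; returns a dict with "pixels" (384x512x3 uint8, red, green, blue), "camera_matrix" (3x3 intrinsics, pixels), "camera_from_world" (4x4, takes a point from world to camera coordinates). Camera axes: x right, y up, looking along -z (the intrinsics and any distortion apply to the point x, -y, -z); pixel columns grow to the right and rows downward; lengths in mm; the calibration is good to about 2 mm. A picture is of the moment at which its call begins. There is no depth.
- env.job_done(): hands the job in, once; it reports no verdict.
Trained networks look in the newest picture that a camera, given by its name, has taken for a name from the list of things; names that differ only in an ending like _2 or _b are one class to them, and where a whole thing is asked for, a point or a joint stands for the part that bears it (a point fixed in the world has none). Each returns a list of dicts, best first, with "score" (0 to 1); they miss things now and then, are a little off and sometimes report something else, mostly with a low value. They report only what shows in the picture. A call takes as long as a camera call. They do not tell look-alikes from the thing itself.
- env.spot_in(camera, label): "at" ([x, y, z] in mm, in world coordinates, good to about 4 mm: the middle of the surface that is visible of it).
- env.masks_of(camera, label): "region" (384x512 bool, what is visible of it).
- env.pinpoint(camera, label): "at" ([x, y, z] in mm, in world coordinates, good to about 4 mm: a listed point, or the origin of a listed thing).
The state is a dict: "time_s": time; "joint_pos": joint angles; "qvel": joint speeds; "tau": joint torques, N m; "tcp_pos": TCP position; "tcp_rot": TCP orientation; "force": force on the tool from outside, world axes, zero at the start; "wrist_torque": the same for the moment, N m; "gripper_width": finger opening in mm.
Only numpy, scipy, OpenCV 4.12 (cv2) and the standard library are available. Lean on these libraries where they do the work, as an engineer would, in place of code of your own. Each camera call takes 0.05 s, during which the arm holds its last target. There are 200 camera calls.

### The job

Pick up the steel scoop by its handle and use it to move at least three of the six frozen rice cakes from the steel tub into the bowl on the scale, spilling none and never touching them with the fingers. Then lay the empty scoop level on top of its narrow raised stand and let go of it. The bowl stays upright on the scale, and the sauce bottle, jar and mug stay where they are.

Things in the scene. Friction and masses are not known exactly. Their poses are not given: they have to be found in the camera images.
- scoop: Loose steel scoop, 0.2 kg, flat on the table at first. Origin: centre of the underside of its flat pan; x forward to the open lip, z up. Pan x -55 to +55 mm, 100 mm wide outside, floor 2 mm, side walls 2.5 mm thick, 38 mm high (16 mm from x = 5 to 35, none ahead of that), back wall 42 mm high. Handle behind and above it, see scoop_grip. Centre of mass about 30 mm behind the origin, at x = -30.
- scoop_grip (a point): Point on the middle line of the scoop's handle, at (-110, 0, 95) mm in the scoop's frame, axes as the scoop's. The handle is a straight black bar along x, from x = -170 to -65 mm, 20 mm wide (y), 18 mm high; a 12 mm rod joins its front end to the pan's back wall.
- tub: Open steel tub fixed to the table. Origin under it on the table; x along its length, away from the robot. Inner floor 4 mm above the table, x -120 to +95 mm, y -68 to +68 mm; walls 4 mm, rim 58 mm high. The +x end wall leans outward, from x = 95 at the floor to 130 at the rim; the others are upright. The rice cakes lie in its +x half; the -x half is empty at first.
- scale: White counter scale fixed to the table, 210 x 190 mm, with a steel platform whose top is 44 mm above the table. Origin on the table under its middle; its platform's centre is 12 mm toward its +x. It starts on the other side of the table from the tub.
- scale_top (a point): Centre of the top of the scale's platform.
- bowl: Loose steel bowl on the scale's platform, 0.45 kg. Origin at the centre of its underside; 75 mm high, mouth 190 mm across outside, wall 3 mm; its rim is 119 mm above the table.
- bowl_rim (a point): Centre of the bowl's mouth, 75 mm above its underside.
- stand: Narrow raised scoop stand of wood, fixed. Origin on the table under its middle; x is its length. Its flat top is 120 mm long (x) and 50 mm wide (y), 70 mm above the table, carried by two posts over a 130 x 90 mm foot.
- stand_top (a point): Centre of the stand's flat top, 70 mm above the table; axes as the stand's.
- cake0: One of six equal off-white frozen rice cakes: stubby rod with round ends, 40 mm long (its x), 26 mm thick, 25 g, slick, loose. Origin at its middle.
- cake1: One of six equal off-white frozen rice cakes: stubby rod with round ends, 40 mm long (its x), 26 mm thick, 25 g, slick, loose. Origin at its middle.
- cake2: One of six equal off-white frozen rice cakes: stubby rod with round ends, 40 mm long (its x), 26 mm thick, 25 g, slick, loose. Origin at its middle.
- cake3: One of six equal off-white frozen rice cakes: stubby rod with round ends, 40 mm long (its x), 26 mm thick, 25 g, slick, loose. Origin at its middle.
- cake4: One of six equal off-white frozen rice cakes: stubby rod with round ends, 40 mm long (its x), 26 mm thick, 25 g, slick, loose. Origin at its middle.
- cake5: One of six equal off-white frozen rice cakes: stubby rod with round ends, 40 mm long (its x), 26 mm thick, 25 g, slick, loose. Origin at its middle.
- sauce: Bystander: loose amber sauce bottle, 60 mm across, 190 mm high; origin under its middle.
- jar: Bystander: loose glass jar, 68 mm across, 85 mm high; origin under its middle.
- mug: Bystander: loose white mug, 80 mm across, 90 mm high, handle at its +y; origin under its middle.
There are look-alikes about, which are no part of the job. Leave any purple look-alike of the bowl alone.

How it is judged:
By the outcome, as a careful person would: the job done as asked, in the order asked, and still so for the second after the job is handed in, with the robot touching nothing.
It also fails if it takes over 72 s, if anything falls off the work surface, if the arm or the gripper's body presses on something with over 40 N, if the wrist force passes 120 N, or if a joint passes its speed limit or range.

## Working session

There is one attempt and no reset: what is moved stays moved. The work goes in short steps, Python scripts to look and compute and a tool call to move; the robot and the scene stay as the last step left them, time stands still between calls to the robot, and variables do not carry over. Pictures are saved under pics/ and viewed, about 8 in all and at most 12, crops included, and the job is handed in when it is done.

Besides the shell and the picture viewer there is one more tool, called after "Request:" by a JSON object that holds its "name" and its "arguments". send_rows: Moves the arm, as the interface text tells. Its arguments: {"type":"object","properties":{"targets":{"type":"array","items":{"type":"number"}},"squeeze":{"type":"number"}},"required":["targets"]}

```bash
mkdir -p pics; ls; python3 - <<'E'
from plant import env
import cv2,numpy as np
s=env.get_state();print({k:np.round(v,3).tolist() for k,v in s.items()})
ims=[]
for c in("side","top"):
    f=env.grab_frame(c);ims.append(f["pixels"][:,:,::-1])
    print(c,np.round(f["camera_from_world"],3).tolist(),np.round(f["camera_matrix"],1).tolist())
    for n in["scoop","scoop_grip","tub","scale_top","bowl","bowl_rim","stand","stand_top","cake0","sauce","jar","mug"]:
        print(c,n,[(round(d["score"],2),np.round(d["at"]).astype(int).tolist()) for d in env.pinpoint(c,n)])
for i,n in zip(ims,"st"): cv2.imwrite(f"pics/{n}1.png",cv2.resize(i,(800,600)))
E
```

```text
pics
{'time_s': 0.0, 'joint_pos': [1.257, 0.301, 1.522, -0.0, 1.321, -0.067], 'qvel': [0.001, -0.0, 0.001, 0.001, -0.001, -0.001], 'tau': [-0.002, -54.35, -36.179, -0.0, 0.004, 0.0], 'tcp_pos': [134.291, 533.106, 230.686], 'tcp_rot': [0.702, -0.087, 0.087, -0.701], 'force': [0.443, 0.264, -0.599], 'wrist_torque': [-0.039, -0.042, 0.053], 'gripper_width': 85.398}
side [[0.745, -0.667, 0.014, -312.548], [0.366, 0.426, 0.828, -310.659], [-0.558, -0.612, 0.561, -936.748], [0.0, 0.0, 0.0, 1.0]] [[364.2, 0.0, 257.7], [0.0, 364.2, 190.2], [0.0, 0.0, 1.0]]
side scoop [(0.82, [549, 16, 0]), (0.65, [535, -340, 17])]
side scoop_grip [(0.55, [437, 12, 97])]
side tub [(0.56, [466, -297, 0])]
side scale_top [(0.62, [498, 323, 43])]
side bowl [(0.91, [415, 576, 3]), (0.83, [502, 323, 46]), (0.7, [232, 298, 4]), (0.43, [737, -209, 0])]
side bowl_rim [(0.87, [415, 574, 77]), (0.85, [236, 298, 77]), (0.73, [715, 49, 72]), (0.7, [532, -339, 16]), (0.66, [504, 321, 122])]
side stand [(0.56, [713, 47, -2])]
side stand_top [(0.93, [713, 49, 75])]
side cake0 [(0.57, [493, -299, 21]), (0.53, [489, -343, 18]
[... 602 characters left out ...]
531, -346, 13])]
top scale_top [(0.56, [489, -259, 21]), (0.54, [714, 49, 70])]
top bowl [(0.91, [412, 573, 0]), (0.82, [230, 298, -2]), (0.81, [505, 322, 48]), (0.17, [486, -342, 14])]
top bowl_rim [(0.9, [230, 297, 76]), (0.74, [413, 574, 74]), (0.72, [507, 323, 119])]
top stand [(0.82, [720, 48, 1])]
top stand_top [(0.91, [717, 47, 69])]
top cake0 [(0.61, [528, -340, 14]), (0.61, [541, -262, 19]), (0.6, [503, 325, 121]), (0.57, [535, -302, 18]), (0.55, [488, -257, 17]), (0.54, [487, -341, 14]), (0.46, [486, -298, 17])]
top sauce [(0.77, [722, 227, 4]), (0.36, [503, 322, 46])]
top jar [(0.62, [736, -208, 1])]
top mug [(0.71, [708, -354, 2]), (0.57, [506, 320, 45]), (0.17, [532, -340, 15])]
```

View pics/s1.png

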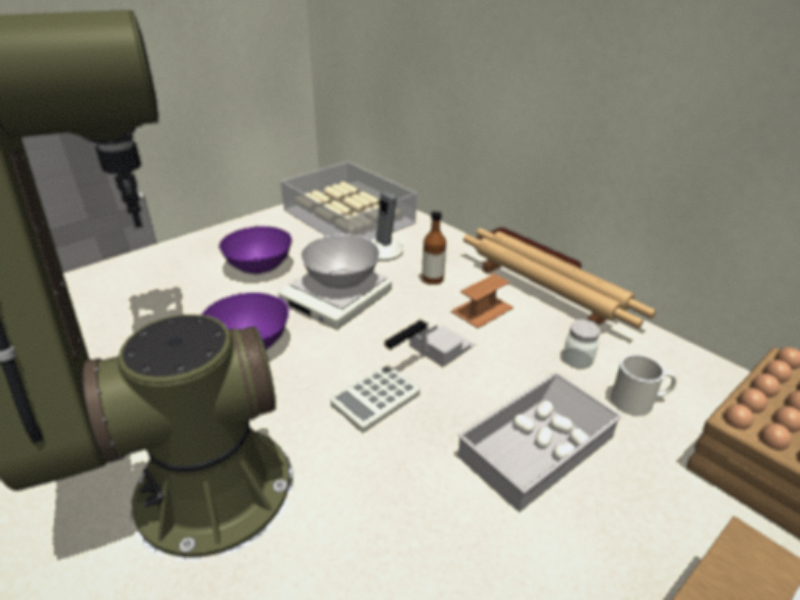

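View pics/t1.png

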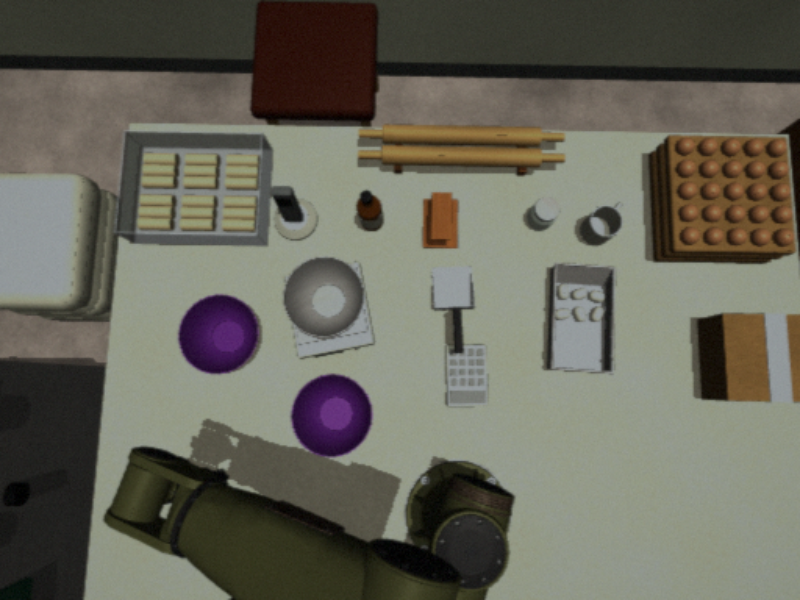

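The side view shows the scoop at (445,340) with its handle over a calculator, the stand at (483,298), the tub at (540,440) and the steel bowl on the scale at (340,262). The top view agrees: pan (452,288), tub (580,318), stand (440,220).

```bash
cat > h.py <<'E'
from plant import env
import cv2,numpy as np
from scipy.spatial.transform import Rotation as R
np.set_printoptions(suppress=True,precision=1)
def ray(f,uv,z):
    T=np.array(f["camera_from_world"]);K=np.array(f["camera_matrix"]);uv=np.atleast_2d(uv).astype(float)
    d=np.c_[(uv-K[[0,1],2])/K[[0,1],[0,1]],np.ones(len(uv))]*[1,-1,-1]
    c=-T[:3,:3].T@T[:3,3];w=d@T[:3,:3]
    return c+w*((z-c[2])/w[:,2])[:,None]
def proj(f,p):
    T=np.array(f["camera_from_world"]);K=np.array(f["camera_matrix"])
    c=np.atleast_2d(p)@T[:3,:3].T+T[:3,3];c=c*[1,-1,-1]
    return (c[:,:2]/c[:,2:])*K[[0,1],[0,1]]+K[[0,1],2]
def tool(yaw,lean):
    "tool axes: y=fingers, down, tipped forward (toward yaw) by lean deg; z=sideways"
    y=R.from_euler('z',yaw,degrees=True).apply([np.sin(np.radians(lean)),0,-np.cos(np.radians(lean))])
    z=R.from_euler('z',yaw,degrees=True).apply([0,1,0])
    return R.from_matrix(np.c_[np.cross(y,z),y,z])
def delta(Rt,p,n=5,p0=None):
    s=env.get_state();R0=R.from_quat(s["tcp_rot"]);p0=np.array(s["tcp_pos"])
    d=R0.inv().apply(np.array(p)-p0);r=(R0.inv()*Rt).as_rotvec(degrees=True)
    print("t",s["time_s"],"pos",p0,"F",np.array(s["force"]),"w",round(s["gripper_width"],1),"| rot",r,"shift",d,"|",np.linalg.norm(r),np.linalg.norm(d))
    return r,d
E
python3 - <<'E'
from h import *
s=env.get_state();print(R.from_quat(s["tcp_rot"]).as_matrix())
f=env.grab_frame("top")
im=f["pixels"][:,:,::-1][110:270,265:405]
cv2.imwrite("pics/c2.png",cv2.resize(im,None,fx=3.7,fy=3.7,interpolation=cv2.INTER_CUBIC))
for n,z in(("tub",58),("stand_top",70),("stand",35),("scoop",20),("scoop_grip",104)):
    for d in env.masks_of("top",n)[:2]:
        v,u=np.nonzero(d["region"])
        P=ray(f,np.c_[u,v],z)[:,:2].astype(np.float32)
        print(n,round(d["score"],2),len(u),cv2.minAreaRect(P))
E
```

```text
[[ 1.   0.   0.2]
 [-0.2  0.   1. ]
 [ 0.  -1.   0. ]]
tub 0.56 2495 ((472.72625732421875, -293.6106872558594), (159.61181640625, 264.719970703125), 86.94915008544922)
stand_top 0.74 826 ((476.6524963378906, 315.708251953125), (203.3424072265625, 191.14794921875), 13.515766143798828)
stand_top 0.61 747 ((707.2628173828125, 51.157569885253906), (138.93789672851562, 80.92913055419922), 0.8130923509597778)
stand 0.82 780 ((718.0365600585938, 49.50608444213867), (142.60308837890625, 91.03341674804688), 0.8364752531051636)
scoop 0.97 873 ((495.03424072265625, 13.406734466552734), (216.01466369628906, 101.79156494140625), 0.6727741360664368)
scoop 0.26 293 ((744.1532592773438, -213.3442840576172), (62.86524200439453, 91.19515228271484), 56.67152404785156)
scoop_grip 0.74 880 ((483.2745361328125, 19.45641326904297), (202.74905395507812, 95.53041076660156), 0.6727709770202637)
```

View pics/c2.png

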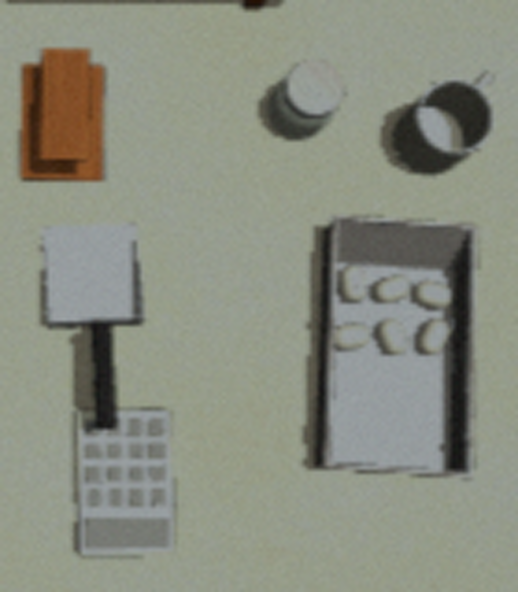

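Crop: scoop handle runs (106,428)→(97,325), with the pan at about (90,275). The stand top is at (66,105). The cakes form two rows in the tub, at rows ~290 and ~335.

```bash
python3 - <<'E'
from h import *
f=env.grab_frame("top")
def w(pts,z): return ray(f,np.array(pts)/3.7+[265-.36,110-.36],z)[:,:2]
def ang(a): d=a[1]-a[0];return np.degrees(np.arctan2(d[1],d[0]))
h=w([(106,428),(97,325)],104);print("handle",h,ang(h))
for e in([(42,322),(43,228)],[(139,322),(134,225)]): print("panedge",ang(w(e,38)))
print("panfront",ang(w([(134,225),(43,228)],2))-90,"panback",ang(w([(141,324),(43,326)],42))-90)
st=w([(88,160),(39,157),(42,49),(90,50)],70);print("stand",st,st.mean(0),ang(st[[1,2]]),ang(st[[0,3]]))
t=w([(310,467),(468,474),(476,224),(331,218)],58);print("tubrim",t,ang(t[[0,3]]),ang(t[[1,2]]),ang(t[[1,0]])-90,ang(t[[2,3]])-90)
t=w([(328,464),(444,470),(456,268),(330,262)],4);print("tubfloor",t)
print("cakes",w([(352,284),(390,289),(432,293),(351,335),(396,336),(432,335)],17))
for c in("side","top"):
    env.grab_frame(c)
    for n in("tub","stand_top","scoop_grip","scoop"):
        print(c,n,[(round(d["score"],2),np.round(d["at"]).tolist()) for d in env.pinpoint(c,n)])
delta(tool(4.5,20),[437,11,200])
E
```

```text
handle [[380.9   7.3]
 [482.1  16.7]] 5.302227816044115
panedge 0.09268423184624854
panedge 3.0087630482297487
panfront 2.9280264882843454 panback 2.154302656817123
stand [[658.4  24.5]
 [660.7  75. ]
 [776.7  73.3]
 [776.5  23.2]] [718.1  49. ] -0.8314954188060133 -0.6075317392714215
tubrim [[ 347.9 -202.1]
 [ 343.5 -361.2]
 [ 600.7 -378.4]
 [ 604.4 -228.3]] -5.8379266609658815 -3.8414023376122435 -1.5846749970778689 -1.4157926607890374
tubfloor [[ 353.1 -233.8]
 [ 348.9 -355.3]
 [ 564.2 -375.2]
 [ 568.4 -240.1]]
cakes [[ 542.7 -259.6]
 [ 538.  -299.8]
 [ 534.5 -344.2]
 [ 488.2 -257.4]
 [ 487.9 -304.8]
 [ 489.6 -342.8]]
side tub [(0.94, [463.0, -297.0, 3.0])]
side stand_top [(0.92, [714.0, 47.0, 75.0])]
side scoop_grip [(0.87, [438.0, 12.0, 94.0])]
side scoop [(0.86, [546.0, 18.0, -1.0]), (0.48, [733.0, -210.0, 0.0])]
top tub [(0.91, [471.0, -293.0, -6.0]), (0.74, [540.0, -261.0, 18.0])]
top stand_top [(0.83, [717.0, 52.0, 71.0])]
top scoop_grip [(0.23, [507.0, 318.0, 46.0]), (0.22, [491.0, -298.0, 17.0])]
top scoop [(0.97, [547.0, 16.0, 1.0]), (0.5, [487.0, -342.0, 15.0])]
t 2.15 pos [134.4 533.3 231.3] F [ 0.2 -0.5  0.5] w 85.7 | rot [  3.3 -18.4 -19.8] shift [ 421.    31.3 -432.6] | 27.273562435406575 604.4695874035119
```

Request:
{"name": "send_rows", "arguments": {"targets": [0.3, -2, -2, 42, 3, -43, 85, 0.7, -4, -4, 84, 6, -86, 85, 1, -6, -6, 126, 9, -130, 85, 1.3, -8, -8, 168, 12, -173, 85, 1.6, -9, -10, 210, 15, -216, 85]}}

```text
time_s: 2.78
tcp_pos: [285.8, 271.0, 216.4]
tcp_rot: [-0.701, -0.032, -0.094, 0.706]
force: [1.4, 0.8, 0.3]
gripper_width: 85.1
```

```bash
python3 - <<'E'
from h import *
delta(tool(3.5,20),[423,12,132])
E
```

```text
t 2.775 pos [285.8 271.  216.4] F [1.4 0.8 0.3] w 85.1 | rot [ 1.4 -8.4 -9.7] shift [ 142.2  107.8 -247.3] | 12.927968421818399 304.9788748115346
```

Request:
{"name": "send_rows", "arguments": {"targets": [0.3, -2, -2, 28, 21, -50, 85, 0.6, -3, -4, 57, 43, -99, 85, 0.9, -5, -6, 85, 65, -148, 85, 1.2, -7, -8, 114, 86, -198, 85, 1.4, -8.4, -9.7, 142, 108, -247, 85]}}

```text
time_s: 3.4
tcp_pos: [422.5, 11.6, 131.5]
tcp_rot: [-0.693, -0.144, -0.102, 0.699]
force: [1.3, 0.6, 0.0]
gripper_width: 85.3
```

```bash
python3 - <<'E'
from h import *
delta(tool(3.5,20),[443.5,12.5,75])
for c in("side","top"):
    f=env.grab_frame(c); print(c,env.get_state()["tcp_pos"],[(round(d["score"],2),np.round(d["at"]).tolist()) for d in env.pinpoint(c,"scoop_grip")])
    if c=="side":
        p=proj(f,[440,12,95])[0].astype(int);print(p);im=f["pixels"][p[1]-60:p[1]+60,p[0]-80:p[0]+80,::-1]
        cv2.imwrite("pics/c3.png",cv2.resize(im,None,fx=4,fy=4,interpolation=cv2.INTER_CUBIC))
E
```

```text
t 3.4 pos [422.5  11.6 131.5] F [1.3 0.6 0. ] w 85.3 | rot [ 0.1 -0.   0. ] shift [ 0.3 60.3 -0.3] | 0.10550931007938669 60.274993667850836
side [423.7   6.5 129.6] [(0.69, [436.0, 14.0, 96.0])]
[260 211]
top [421.8  11.3 130.6] [(0.61, [436.0, 8.0, 96.0])]
```

View pics/c3.png

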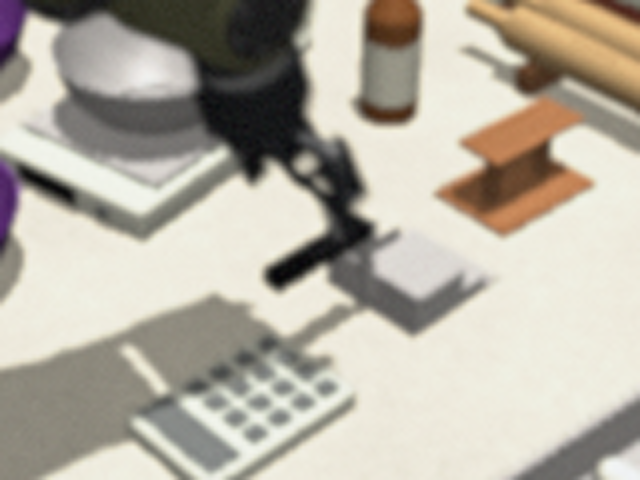

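The gripper hovers above the handle at about (320,250) with its fingers straddling it, so I can descend and close.

Request:
{"name": "send_rows", "arguments": {"targets": [0, 0, 0, 0, 30, 0, 85, 0, 0, 0, 0, 60, 0, 85, 0, 0, 0, 0, 60, 0, 10, 0, 0, 0, 0, 60, 0, 10, 0, 0, 0, 0, 60, 0, 10], "squeeze": 90}}

```text
time_s: 4.22
tcp_pos: [442.3, 15.3, 76.2]
tcp_rot: [-0.693, -0.144, -0.102, 0.7]
force: [0.2, -0.2, 0.9]
gripper_width: 31.8
```

Request:
{"name": "send_rows", "arguments": {"targets": [0, 0, 0, 0, 0, 0, 10, 0, 0, 0, 0, 0, 0, 10, 0, 0, 0, 0, 0, 0, 10]}}

```text
time_s: 4.6
tcp_pos: [442.4, 14.9, 75.8]
tcp_rot: [-0.693, -0.143, -0.102, 0.7]
force: [-4.9, -0.8, 10.0]
gripper_width: 18.5
```

```bash
python3 - <<'E'
from h import *
delta(tool(3.5,20),[443.5,12.5,175])
E
```

```text
t 4.6 pos [442.4  14.9  75.8] F [-4.9 -0.8 10. ] w 18.5 | rot [ 0.1 -0.1 -0. ] shift [ 34.7 -92.9  -2.4] | 0.11200040884667117 99.21979748974155
```

Request:
{"name": "send_rows", "arguments": {"targets": [0, 0, 0, 3.5, -9.4, 0, 10, 0, 0, 0, 14, -38, 0, 10, 0, 0, 0, 28, -75, 0, 10, 0, 0, 0, 41, -113, 0, 10, 0, 0, 0, 41, -113, 0, 10]}}

```text
time_s: 5.22
tcp_pos: [443.1, 14.9, 198.2]
tcp_rot: [-0.693, -0.144, -0.103, 0.699]
force: [-0.1, -0.9, -3.2]
gripper_width: 18.5
```

```bash
python3 - <<'E'
from h import *
f=env.grab_frame("side");s=env.get_state();T=R.from_quat(s["tcp_rot"])
print(s["tcp_pos"],s["force"],s["gripper_width"])
for c in("side","top"):
    if c=="top": env.grab_frame(c)
    for n in("scoop","scoop_grip"):print(c,n,[(round(d["score"],2),np.round(d["at"]).tolist()) for d in env.pinpoint(c,n)])
# expected scoop: level, yaw 3.5; grip = tcp-21*y
yw=R.from_euler('z',3.5,degrees=True)
g=np.array(s["tcp_pos"])-T.apply([0,21,0]);o=g+yw.apply([110,0,-95]);print("exp",g,o)
im=f["pixels"][:,:,::-1].copy()
big=cv2.resize(im,None,fx=4,fy=4,interpolation=cv2.INTER_CUBIC)
q=lambda P:((proj(f,o+yw.apply(P))+.5)*4-.5).astype(np.int32)
cv2.polylines(big,[q([[55,-50,0],[55,50,0],[-55,50,0],[-55,-50,0]])],True,(0,0,255),1)
cv2.polylines(big,[q([[-55,50,42],[-55,-50,42]]),q([[-170,0,104],[-65,0,104]])],False,(0,255,0),1)
c=q([[-50,0,40]])[0];cv2.imwrite("pics/c4.png",big[c[1]-240:c[1]+240,c[0]-320:c[0]+320])
E
```

```text
[442.3  14.9 196.1] [-0.6 -0.3 -3.4] 18.331304124006113
side scoop [(0.85, [550.0, 19.0, 120.0]), (0.72, [722.0, 225.0, -1.0])]
side scoop_grip [(0.63, [436.0, 20.0, 218.0]), (0.19, [722.0, 230.0, -1.0])]
top scoop [(0.6, [546.0, 22.0, 117.0]), (0.28, [544.0, -261.0, 18.0])]
top scoop_grip [(0.77, [437.0, 14.0, 212.0]), (0.61, [492.0, -298.0, 17.0]), (0.4, [474.0, -298.0, -2.0])]
exp [435.1  14.5 215.8] [544.9  21.2 120.8]
```

View pics/c4.png

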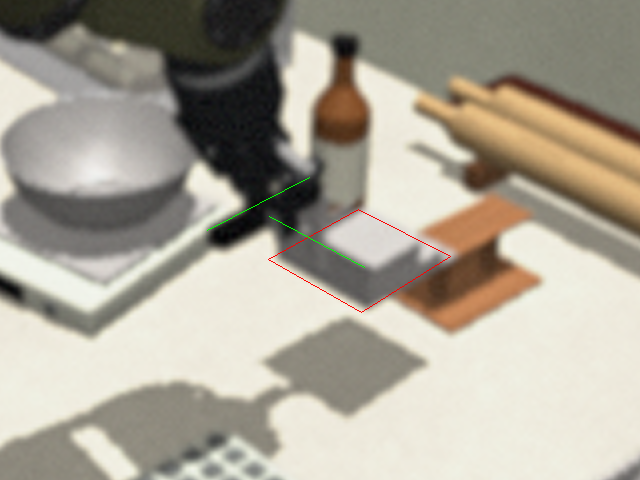

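The scoop hangs level in the grip. Its pan at (360,260) matches the overlaid model to within about 3 mm.

```bash
cat >> h.py <<'E'
def lip(l,yaw,pd,lean=20):
    "tool pose for scoop lip centre at l, nose-down pd deg"
    S=R.from_euler('ZY',[yaw,pd],degrees=True)
    r,d=delta(tool(yaw,lean-pd),np.array(l)+S.apply([-159,0,76]))
    return r,d
def lipnow(lean=20):
    s=env.get_state();T=R.from_quat(s["tcp_rot"]);x=T.as_matrix()
    yaw=np.degrees(np.arctan2(-x[0,2],x[1,2]));pd=lean-np.degrees(np.arcsin(np.linalg.norm(x[:2,1])))*np.sign(x[:2,1]@[np.cos(np.radians(yaw)),np.sin(np.radians(yaw))])
    print("lip",np.array(s["tcp_pos"])-R.from_euler('ZY',[yaw,pd],degrees=True).apply([-159,0,76]),"yaw",yaw,"pd",pd)
E
python3 - <<'E'
from h import *
lipnow()
lip([458,-285,110],-1.5,15)
E
```

```text
lip [600.1  24.5 117.3] yaw 3.422564030054146 pd 0.2620862319198558
t 5.525 pos [441.8  15.  194. ] F [-0.2  0.6 -1.6] w 18.6 | rot [-1.1  4.8 14.7] shift [-116.9  -74.4 -288.9] | 15.534024434754889 320.43528597336626
```

```bash
cat >> h.py <<'E'
# dead-reckoned commanded pose: append each call's last row to LOG
import json,os
R00=R.from_matrix(np.c_[[1,0,0],[0,0,-1],[0,1,0]])
def cmd():
    p=np.array([134.364,533.325,231.281]);Q=Q0
    for r in json.load(open("log.json")):
        p=p+Q.apply(r[3:6]);Q=Q*R.from_rotvec(r[:3],degrees=True)
    return Q,p
q=np.array([0.702,-0.087,0.087,-0.701]);Q0=R.from_quat(q)
def log(*rows):
    L=json.load(open("log.json")) if os.path.exists("log.json") else []
    json.dump(L+[list(r) for r in rows],open("log.json","w"))
def delta(Rt,p,n=5):
    s=env.get_state();R0,p0=cmd()
    d=R0.inv().apply(np.array(p)-p0);r=(R0.inv()*Rt).as_rotvec(degrees=True)
    print("t",s["time_s"],"cmd",p0,"meas",np.array(s["tcp_pos"]),"roterr",(R0.inv()*R.from_quat(s["tcp_rot"])).magnitude()*57.3,"F",np.array(s["force"]),"w",round(s["gripper_width"],1),"| rot",r,"shift",d,"|",np.linalg.norm(r),np.linalg.norm(d))
    for k in range(1,n+1): print([round(float(v),1) for v in np.r_[r,d]*k/n])
    return r,d
E
python3 - <<'E'
from h import *
log([1.6,-9,-10,210,15,-216],[1.4,-8.4,-9.7,142,108,-247],[0,0,0,0,60,0],[0,0,0,41,-113,0])
lip([458,-285,110],-1.5,15,lean=20)
E
```

```text
t 5.525 cmd [442.2  14.9 195.8] meas [441.8  15.  194. ] roterr 0.14312029393976286 F [-0.2  0.6 -1.6] w 18.6 | rot [-1.   4.8 14.8] shift [-117.9  -72.6 -288.9] | 15.64084626155778 320.3713737982964
[-0.2, 1.0, 3.0, -23.6, -14.5, -57.8]
[-0.4, 1.9, 5.9, -47.2, -29.0, -115.6]
[-0.6, 2.9, 8.9, -70.8, -43.6, -173.3]
[-0.8, 3.9, 11.9, -94.3, -58.1, -231.1]
[-1.0, 4.8, 14.8, -117.9, -72.6, -288.9]
```

Request:
{"name": "send_rows", "arguments": {"targets": [-0.2, 1, 3, -22, -13, -54, 10, -0.4, 1.9, 6, -44, -27, -108, 10, -0.6, 2.9, 9, -66, -41, -162, 10, -0.8, 3.9, 12, -88, -54, -216, 10, -1, 4.8, 14.8, -110, -68, -270, 10]}}

```text
time_s: 6.15
tcp_pos: [330.8, -263.8, 221.4]
tcp_rot: [-0.706, -0.021, -0.04, 0.707]
force: [0.4, -0.5, -2.2]
gripper_width: 18.9
```

```bash
python3 - <<'E'
from h import *
log([-1,4.8,14.8,-110,-68,-270])
lip([456,-285,75],-1.5,15)
f=env.grab_frame("top");p=proj(f,[450,-295,40])[0].astype(int)
big=cv2.resize(f["pixels"][p[1]-75:p[1]+75,p[0]-100:p[0]+100,::-1],None,fx=4,fy=4,interpolation=cv2.INTER_CUBIC)
cv2.imwrite("pics/c5.png",big);print(p)
E
```

```text
t 6.15 cmd [ 332.  -262.1  222.9] meas [ 330.8 -263.8  221.4] roterr 0.17761146683634402 F [ 0.4 -0.5 -2.2] w 18.9 | rot [0. 0. 0.] shift [-12.3  32.4 -19.6] | 0.0653599788557468 39.790253443741896
[0.0, 0.0, 0.0, -2.5, 6.5, -3.9]
[0.0, 0.0, 0.0, -4.9, 12.9, -7.8]
[0.0, 0.0, 0.0, -7.4, 19.4, -11.8]
[0.0, 0.0, 0.0, -9.8, 25.9, -15.7]
[0.0, 0.0, 0.0, -12.3, 32.4, -19.6]
[371 209]
```

View pics/c5.png

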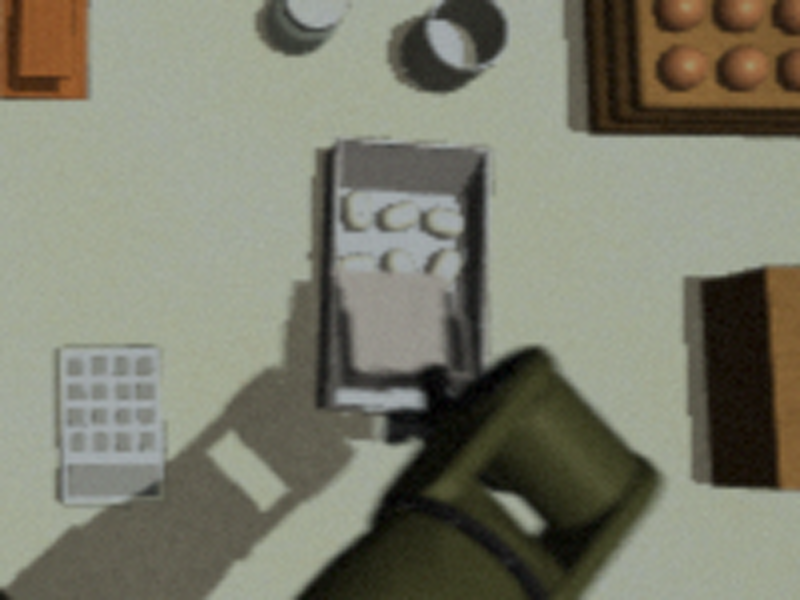

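The top crop shows the pan at (395,320) inside the tub outline with the lip at row 275, just behind the rear cakes (row 262). Front floor corners are near (340,190) and (466,198).

```bash
python3 - <<'E'
from h import *
f=env.grab_frame("top")
w=lambda pts,z: ray(f,(np.array(pts)+.5)/4-.5+[271,134],z)[:,:2]
print("floor front corners",w([(340,189),(466,198)],4)); print("floor left rear",w([(334,400)],4))
print("rim front corners",w([(337,141),(490,150)],58),"rear-left",w([(322,405)],58))
print("lip seen",w([(340,270),(447,274)],95),"back top",w([(350,375),(445,372)],160))
print("cakes",w([(357,212),(400,215),(442,221),(357,262),(400,258),(443,263)],17))
E
```

```text
floor front corners [[ 566.9 -247.2]
 [ 560.  -372. ]]
floor left rear [[ 358.7 -237.1]]
rim front corners [[ 603.2 -231.2]
 [ 597.  -377.7]] rear-left [[ 351.7 -212.2]]
lip seen [[ 473.9 -222. ]
 [ 471.9 -320.3]] back top [[ 374.2 -212. ]
 [ 378.1 -294.1]]
cakes [[ 541.8 -260. ]
 [ 539.5 -302.1]
 [ 534.3 -343.2]
 [ 492.3 -258.9]
 [ 497.  -301. ]
 [ 492.8 -342.9]]
```

```bash
cat >> h.py <<'E'
def tubp(a,z,b=10):
    v=np.radians(-2.5);return [468+a*np.cos(v)-b*np.sin(v),-297+a*np.sin(v)+b*np.cos(v),z]
E
python3 - <<'E'
from h import *
lip(tubp(-10,75),-2.5,25)
lip(tubp(-10,8),-2.5,25)
E
```

```text
t 6.25 cmd [ 332.  -262.1  222.9] meas [ 330.5 -266.   221.5] roterr 0.3180146097287264 F [ 0.3  0.9 -2.1] w 18.8 | rot [ 0.  1. 10.] shift [ 14.   13.1 -19.2] | 10.09638992536351 27.102405333523233
[0.0, 0.2, 2.0, 2.8, 2.6, -3.8]
[0.0, 0.4, 4.0, 5.6, 5.2, -7.7]
[0.0, 0.6, 6.0, 8.4, 7.9, -11.5]
[0.0, 0.8, 8.0, 11.2, 10.5, -15.4]
[0.0, 1.0, 10.0, 14.0, 13.1, -19.2]
t 6.25 cmd [ 332.  -262.1  222.9] meas [ 330.5 -266.   221.5] roterr 0.3180146097287264 F [ 0.3  0.9 -2.1] w 18.8 | rot [ 0.  1. 10.] shift [  8.1  79.8 -19.2] | 10.09638992536351 82.48864783659283
[0.0, 0.2, 2.0, 1.6, 16.0, -3.8]
[0.0, 0.4, 4.0, 3.2, 31.9, -7.7]
[0.0, 0.6, 6.0, 4.8, 47.9, -11.5]
[0.0, 0.8, 8.0, 6.5, 63.9, -15.3]
[0.0, 1.0, 10.0, 8.1, 79.8, -19.2]
```

Request:
{"name": "send_rows", "arguments": {"targets": [0, 0.5, 5, 7, 7, -10, 10, 0, 1, 10, 14, 13, -19, 10, 0, 1, 10, 12, 35, -19, 10, 0, 1, 10, 10, 58, -19, 10, 0, 1, 10, 8, 76, -19, 10]}}

```text
time_s: 6.88
tcp_pos: [346.1, -280.8, 145.1]
tcp_rot: [-0.705, 0.046, 0.016, 0.708]
force: [0.5, 0.2, -1.5]
gripper_width: 18.8
```

```bash
python3 - <<'E'
from h import *
log([0,1,10,8,76,-19])
lip(tubp(-10,6),-2.5,25,)
lip(tubp(8,5),-2.5,5)
lip(tubp(14,5),-2.5,1)
f=env.grab_frame("top");print(np.array(env.get_state()["force"]))
cv2.imwrite("pics/c6.png",cv2.resize(f["pixels"][134:284,271:471,::-1],None,fx=4,fy=4,interpolation=cv2.INTER_CUBIC))
E
```

```text
t 6.875 cmd [ 346.2 -281.5  147.9] meas [ 346.1 -280.8  145.1] roterr 0.1671153461413197 F [ 0.5  0.2 -1.5] w 18.8 | rot [0. 0. 0.] shift [ 0.9  5.8 -0.1] | 0.06583031867217766 5.822860094833284
[0.0, 0.0, 0.0, 0.2, 1.2, -0.0]
[0.0, 0.0, 0.0, 0.4, 2.3, -0.1]
[0.0, 0.0, 0.0, 0.5, 3.5, -0.1]
[0.0, 0.0, 0.0, 0.7, 4.6, -0.1]
[0.0, 0.0, 0.0, 0.9, 5.8, -0.1]
t 6.875 cmd [ 346.2 -281.5  147.9] meas [ 346.1 -280.8  145.1] roterr 0.1671153461413197 F [ 0.5  0.2 -1.5] w 18.8 | rot [  0.   0. -20.] shift [-16.7  55.   -0.1] | 19.956457259336357 57.44337478129233
[0.0, 0.0, -4.0, -3.3, 11.0, -0.0]
[0.0, 0.0, -8.0, -6.7, 22.0, -0.0]
[0.0, 0.0, -12.0, -10.0, 33.0, -0.1]
[0.0, 0.0, -16.0, -13.4, 44.0, -0.1]
[0.0, 0.0, -20.0, -16.7, 55.0, -0.1]
t 6.875 cmd [ 346.2 -281.5  147.9] meas [ 346.1 -280.8  145.1] roterr 0.1671153461413197 F [ 0.5  0.2 -1.5] w 18.8 | rot [  0.   0. -24.] shift [-15.6  65.7  -0.1] | 23.956446959322367 67.55325773369617
[0.0, 0.0, -4.8, -3.1, 13.1, -0.0]
[0.0, 0.0, -9.6, -6.3, 26.3, -0.0]
[0.0, 0.0, -14.4, -9.4, 39.4, -0.1]
[0.0, 0.0, -19.2, -12.5, 52.6, -0.1]
[0.0, 0.0, -24.0, -15.6, 65.7, -0.1]
[-0.5  1.4 -5.4]
```

View pics/c6.png

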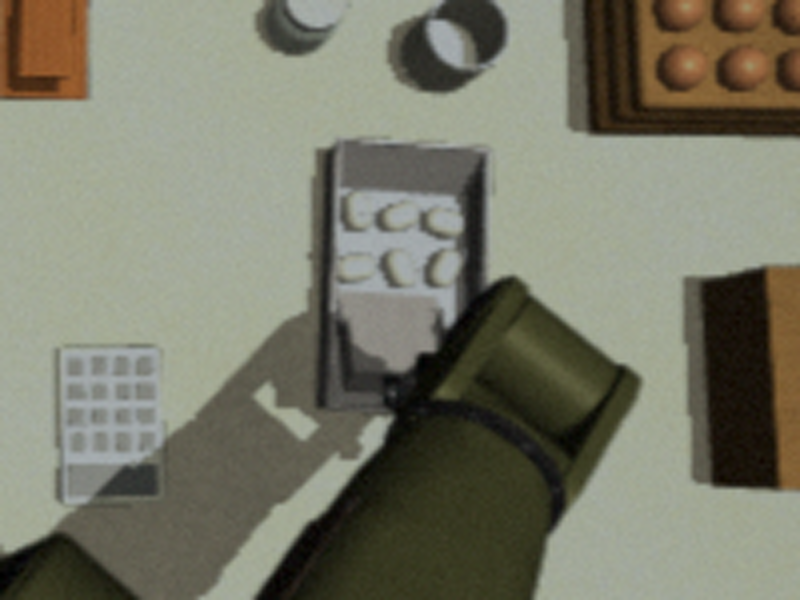

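The lip is at row 292 behind the rear cakes (row 267). The left pan edge, col 340, is just clear of the tub wall, and the scoop is near the floor with no contact force.

```bash
python3 - <<'E'
from h import *
for a,z,pd in((-7,7,20),(-2,6,15),(3,6,10),(8,5.5,5),(13,5.5,2)):
    r,d=lip(tubp(a,z,9),-2.5,pd) if 0 else (None,None)
    S=R.from_euler('ZY',[-2.5,pd],degrees=True);Q,p=cmd();t=np.array(tubp(a,z,8.5))+S.apply([-159,0,76])
    print((Q.inv()*tool(-2.5,20-pd)).as_rotvec(degrees=True),Q.inv().apply(t-p))
E
```

```text
[ 0.  0. -5.] [-6.7 15.7 -1.6]
[  0.   0. -10.] [-11.1  28.4  -1.6]
[  0.   0. -15.] [-14.5  40.8  -1.6]
[  0.   0. -20.] [-16.7  54.5  -1.6]
[  0.   0. -23.] [-15.5  62.5  -1.6]
```

Request:
{"name": "send_rows", "arguments": {"targets": [0, 0, -5, -6.7, 15.7, -1.6, 10, 0, 0, -10, -11.1, 28.4, -1.6, 10, 0, 0, -15, -14.5, 40.8, -1.6, 10, 0, 0, -20, -16.7, 54.5, -1.6, 10, 0, 0, -23, -15.5, 62.5, -1.6, 10]}}

```text
time_s: 7.55
tcp_pos: [343.6, -268.2, 95.2]
tcp_rot: [0.71, 0.074, 0.124, -0.689]
force: [-9.2, -19.2, 3.1]
gripper_width: 18.8
```

```bash
cat >> h.py <<'E'
def seq(*pts,b=8.5,yaw=-2.5,lean=20):
    s=env.get_state();Q,p=cmd();print("t",s["time_s"],"meas-cmd",np.array(s["tcp_pos"])-p,"F",np.array(s["force"]),"w",round(s["gripper_width"],1))
    for l,pd,yw in pts:
        S=R.from_euler('ZY',[yw,pd],degrees=True);t=np.array(l)+S.apply([-159,0,76])
        r=(Q.inv()*tool(yw,lean-pd)).as_rotvec(degrees=True);d=Q.inv().apply(t-p)
        print([round(float(v),1) for v in np.r_[r,d]])
E
python3 - <<'E'
from h import *
log([0,0,-23,-15.5,62.5,-1.6])
b=8.5;seq(*[(tubp(a,5.5,b),2,-2.5) for a in(25,37,49,61,70)])
E
```

```text
t 7.55 meas-cmd [18.3 14.   8.2] F [ -9.2 -19.2   3.1] w 18.8
[0.0, 0.0, 0.0, 11.4, 3.7, -0.0]
[0.0, 0.0, 0.0, 22.8, 7.4, -0.0]
[0.0, 0.0, 0.0, 34.2, 11.1, -0.0]
[0.0, 0.0, 0.0, 45.6, 14.8, -0.0]
[0.0, 0.0, 0.0, 54.2, 17.6, -0.0]
```

```bash
python3 - <<'E'
from h import *
s=env.get_state();np.set_printoptions(precision=3,suppress=True);print(np.array(s["joint_pos"]),np.array(s["qvel"]),np.array(s["wrist_torque"]))
Q,p=cmd();M=R.from_quat(s["tcp_rot"]);print((Q.inv()*M).as_rotvec(degrees=True));print(M.as_matrix());lipnow()
f=env.grab_frame("top");s=env.get_state();print(s["tcp_pos"],s["force"],s["joint_pos"])
cv2.imwrite("pics/c7.png",cv2.resize(f["pixels"][134:284,271:471,::-1],None,fx=4,fy=4,interpolation=cv2.INTER_CUBIC))
E
```

```text
[-0.851  0.125  2.122  0.288  0.698 -2.553] [ 0.154 -0.031  0.116  0.245 -0.411 -0.004] [-3.924  1.969 -1.594]
[-1.533  1.393  1.84 ]
[[ 0.958  0.277  0.074]
 [-0.066 -0.039  0.997]
 [ 0.279 -0.96  -0.019]]
lip [ 496.852 -279.605    8.979] yaw -4.249595812596263 pd 3.743742523824718
[ 344.386 -268.006   95.214] [  2.862 -12.745  -7.798] [-0.849  0.125  2.122  0.29   0.695 -2.553]
```

View pics/c7.png

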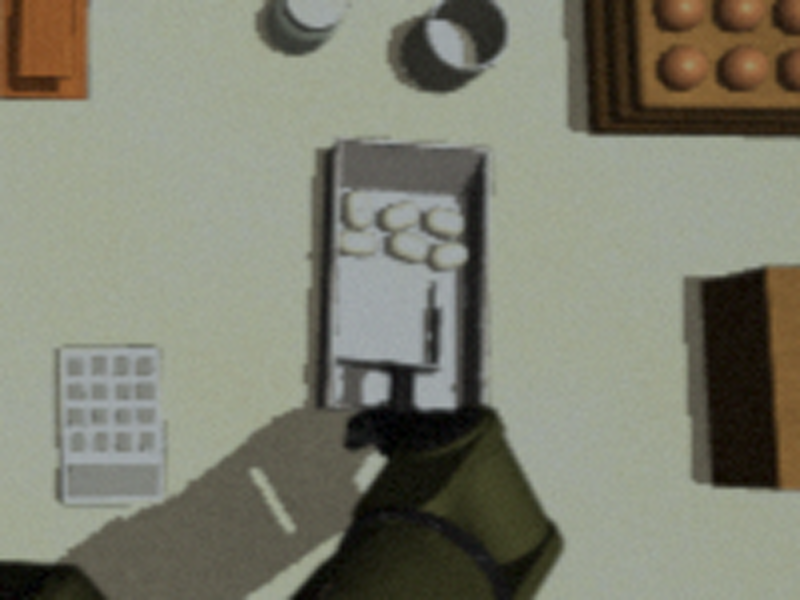

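j6 has reached its limit at -2.55. The picture shows the scoop sitting in the tub with its lip at the rear cakes, where cake rows are at ~215 and ~248. The half-turned grasp suits the rest of the job better, so I'll set the scoop down here and regrasp it.

Request:
{"name": "send_rows", "arguments": {"targets": [0, 0, 0, -3, 3, 0, 10, 0, 0, 0, -3, 3, 0, 10]}}

```text
time_s: 7.85
tcp_pos: [343.6, -268.5, 93.2]
tcp_rot: [0.711, 0.074, 0.124, -0.688]
force: [1.3, -12.1, -0.3]
gripper_width: 18.5
```

```bash
python3 - <<'E'
from h import *
s=env.get_state();np.set_printoptions(precision=3,suppress=True);print(np.array(s["joint_pos"]),s["force"])
lipnow()
E
```

```text
[-0.85   0.128  2.124  0.288  0.69  -2.553] [  1.342 -12.127  -0.329]
lip [ 496.946 -279.933    7.021] yaw -4.271326137808807 pd 3.7270659139489375
```

Request:
{"name": "send_rows", "arguments": {"targets": [0, 0, 0, 0, 2, 0, 10, 0, 0, 0, 0, 2, 0, 30, 0, 0, 0, 0, 2, 0, 85, 0, 0, 0, 0, 2, 0, 85, 0, 0, 0, 0, 2, 0, 85]}}

```text
time_s: 8.48
tcp_pos: [343.3, -266.3, 90.1]
tcp_rot: [0.709, 0.074, 0.123, -0.69]
force: [0.2, 0.0, 1.1]
gripper_width: 82.2
```

Request:
{"name": "send_rows", "arguments": {"targets": [0, 0, 0, 0, 0, 0, 85, 0, 0, 0, 0, -20, 0, 85, 0, 0, 0, 0, -50, 0, 85, 0, 0, 0, 0, -90, 0, 85, 0, 0, 0, 0, -90, 0, 85]}}

```text
time_s: 9.1
tcp_pos: [318.9, -264.0, 178.9]
tcp_rot: [0.711, 0.075, 0.124, -0.689]
force: [0.2, -0.5, -0.2]
gripper_width: 84.9
```

```bash
python3 - <<'E'
from h import *
s=env.get_state();np.set_printoptions(precision=3,suppress=True);print(np.array(s["joint_pos"]),s["tcp_pos"],s["force"],s["tcp_rot"])
lipnow()
for c in("side","top"):
    f=env.grab_frame(c)
    for n in("scoop","scoop_grip"):print(c,n,[(round(d["score"],2),np.round(d["at"]).tolist()) for d in env.pinpoint(c,n)])
    if c=="top":cv2.imwrite("pics/c8.png",cv2.resize(f["pixels"][134:284,271:471,::-1],None,fx=4,fy=4,interpolation=cv2.INTER_CUBIC))
E
```

```text
[-0.894 -0.072  2.09   0.24   0.928 -2.52 ] [ 318.935 -263.98   178.941] [ 0.176 -0.549 -0.234] [ 0.711  0.075  0.124 -0.689]
lip [ 472.188 -275.24    92.664] yaw -4.202254830562114 pd 3.76507757934791
side scoop [(0.69, [445.0, -282.0, 3.0]), (0.65, [512.0, -342.0, 18.0]), (0.53, [490.0, 322.0, -4.0]), (0.38, [534.0, -310.0, 20.0])]
side scoop_grip [(0.74, [332.0, -269.0, 100.0])]
top scoop [(0.84, [440.0, -280.0, 7.0])]
top scoop_grip [(0.83, [331.0, -271.0, 99.0])]
```

View pics/c8.png

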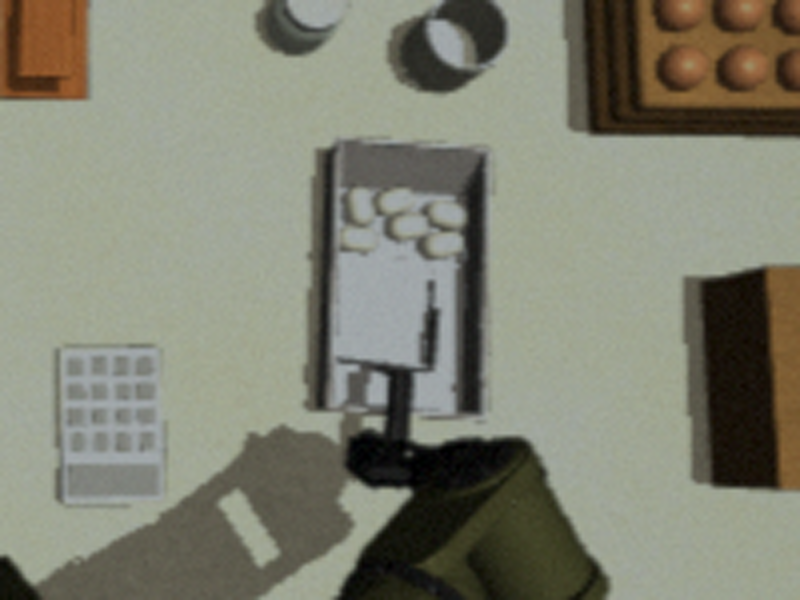

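Request:
{"name": "send_rows", "arguments": {"targets": [0, 10, 0, 0, 0, 0, 85, 0, 20, 0, 0, 0, 0, 85, 0, 30, 0, 0, 0, 0, 85, 0, 40, 0, 0, 0, 0, 85, 0, 50, 0, 0, 0, 0, 85]}}

```text
time_s: 10.02
tcp_pos: [318.6, -263.0, 175.9]
tcp_rot: [-0.59, 0.227, -0.412, 0.656]
force: [0.3, 0.6, 0.2]
gripper_width: 84.9
```

Request:
{"name": "send_rows", "arguments": {"targets": [0, 10, 0, 0, 0, 0, 85, 0, 20, 0, 0, 0, 0, 85, 0, 30, 0, 0, 0, 0, 85, 0, 40, 0, 0, 0, 0, 85, 0, 50, 0, 0, 0, 0, 85]}}

```text
time_s: 10.65
tcp_pos: [318.6, -263.0, 175.9]
tcp_rot: [0.36, -0.483, 0.623, -0.499]
force: [-0.2, 0.0, -0.3]
gripper_width: 85.2
```

Request:
{"name": "send_rows", "arguments": {"targets": [0, 10, 0, 0, 0, 0, 85, 0, 20, 0, 0, 0, 0, 85, 0, 30, 0, 0, 0, 0, 85, 0, 40, 0, 0, 0, 0, 85, 0, 50, 0, 0, 0, 0, 85]}}

```text
time_s: 11.28
tcp_pos: [318.6, -263.0, 175.9]
tcp_rot: [0.063, -0.649, 0.717, -0.248]
force: [-0.3, -0.3, -0.0]
gripper_width: 84.8
```

```bash
cat >> h.py <<'E'
def base(n=6):
    "reset dead reckoning to mean measured pose"
    P=[];q=[]
    for i in range(n):
        env.grab_frame("top");s=env.get_state();P.append(s["tcp_pos"]);q.append(s["tcp_rot"])
    json.dump({"p":np.mean(P,0).tolist(),"q":R.from_quat(q).mean().as_quat().tolist()},open("base.json","w"));json.dump([],open("log.json","w"))
    print("std",np.std(P,0),"j",np.array(s["joint_pos"]))
def cmd():
    b=json.load(open("base.json"));p=np.array(b["p"]);Q=R.from_quat(b["q"])
    for r in json.load(open("log.json")):
        p=p+Q.apply(r[3:6]);Q=Q*R.from_rotvec(r[:3],degrees=True)
    return Q,p
_tool=tool
def tool(yaw,lean): return _tool(yaw,lean)*R.from_euler('y',180,degrees=True)
E
python3 - <<'E'
from h import *
base()
yaw=-5.5;lean=15
t=tool(yaw,lean);g=np.array([331.8,-270,99]);
delta(t,g+t.apply([0,21-65,0]),1);delta(t,g+t.apply([0,21,0]),1)
E
```

```text
std [0.  0.  0.2] j [-0.9 -0.1  2.1  0.2  0.9  0.1]
t 11.575 cmd [ 318.6 -263.   176.1] meas [ 318.6 -263.1  176.4] roterr 0.2150461918775441 F [-1.2  0.7  0.2] w 84.7 | rot [-0.8 31.5 -0.8] shift [ 8.9 34.   0.8] | 31.540239267309406 35.179002221698596
[-0.8, 31.5, -0.8, 8.9, 34.0, 0.8]
t 11.575 cmd [ 318.6 -263.   176.1] meas [ 318.6 -263.1  176.4] roterr 0.2150461918775441 F [-1.2  0.7  0.2] w 84.7 | rot [-0.8 31.5 -0.8] shift [ 9.6 99.  -0.3] | 31.540239267309406 99.4654358840687
[-0.8, 31.5, -0.8, 9.6, 99.0, -0.3]
```

Request:
{"name": "send_rows", "arguments": {"targets": [-0.2, 10, -0.2, 3, 10, 0, 85, -0.5, 20, -0.5, 6, 20, 0.5, 85, -0.8, 31.5, -0.8, 9, 34, 0.8, 85, -0.8, 31.5, -0.8, 9.3, 66, 0.3, 85, -0.8, 31.5, -0.8, 9.6, 99, -0.3, 85]}}

```text
time_s: 12.2
tcp_pos: [337.6, -271.0, 78.5]
tcp_rot: [-0.125, -0.695, 0.705, -0.06]
force: [0.3, -0.4, 0.6]
gripper_width: 84.9
```

Request:
{"name": "send_rows", "arguments": {"targets": [0, 0, 0, 0, 0, 0, 60, 0, 0, 0, 0, 0, 0, 10, 0, 0, 0, 0, 0, 0, 10, 0, 0, 0, 0, 0, 0, 10, 0, 0, 0, 0, 0, 0, 10], "squeeze": 90}}

```text
time_s: 12.82
tcp_pos: [337.5, -271.2, 80.3]
tcp_rot: [-0.126, -0.695, 0.705, -0.06]
force: [-4.6, 1.9, 9.7]
gripper_width: 18.6
```

```bash
python3 - <<'E'
from h import *
log([-.8,31.5,-.8,9.6,99,-.3])
base(4);s=env.get_state();print(cmd()[1],s["force"],s["gripper_width"])
f=env.grab_frame("side")
env.grab_frame("top")
for c in("side","top"):
    for n in("scoop","scoop_grip"):print(c,n,[(round(d["score"],2),np.round(d["at"]).tolist()) for d in env.pinpoint(c,n)])
E
```

```text
std [0. 0. 0.] j [-0.9  0.2  2.1  0.3  0.7  0.6]
[ 337.5 -271.2   80.3] [-4.3  2.2  9.8] 18.689947493307123
side scoop [(0.88, [446.0, -282.0, 4.0]), (0.27, [542.0, -341.0, 16.0])]
side scoop_grip [(0.9, [332.0, -267.0, 98.0])]
top scoop [(0.9, [440.0, -282.0, 4.0]), (0.71, [510.0, -340.0, 17.0])]
top scoop_grip [(0.75, [330.0, -273.0, 100.0])]
```

```bash
cat >> h.py <<'E'
def seq(*pts,lean=15,o=(-160,0,75.5)):
    s=env.get_state();Q,p=cmd();print("t",s["time_s"],"meas-cmd",np.array(s["tcp_pos"])-p,"F",np.array(s["force"]),"w",round(s["gripper_width"],1),"j",np.array(s["joint_pos"]))
    for l,pd,yw in pts:
        S=R.from_euler('ZY',[yw,pd],degrees=True);t=np.array(l)+S.apply(o)
        r=(Q.inv()*tool(yw,lean-pd)).as_rotvec(degrees=True);d=Q.inv().apply(t-p)
        print([round(float(v),1) for v in np.r_[r,d]])
E
python3 - <<'E'
from h import *
seq(*[(tubp(a,4.8,b),0,y) for a,b,y in((37,10.5,-4.5),(46,9.5,-3.5),(55,8.5,-2.5),(63,8,-2.5),(70,8,-2.5))])
E
```

```text
t 13.325 meas-cmd [-0.  0. -0.] F [-4.5  1.5 10.1] w 18.4 j [-0.9  0.2  2.1  0.3  0.7  0.6]
[-0.4, -0.9, -0.1, -8.5, 2.3, 3.6]
[-0.6, -1.9, -0.1, -17.3, 4.7, 6.9]
[-0.9, -2.8, -0.1, -26.2, 7.1, 10.2]
[-0.9, -2.8, -0.1, -33.9, 9.2, 10.3]
[-0.9, -2.8, -0.1, -40.6, 11.0, 9.9]
```

Request:
{"name": "send_rows", "arguments": {"targets": [-0.4, -0.9, 0, -8.5, 2.3, 3.6, 10, -0.6, -1.9, 0, -17.3, 4.7, 6.9, 10, -0.9, -2.8, 0, -26.2, 7.1, 10.2, 10, -0.9, -2.8, 0, -33.9, 9.2, 10.3, 10, -0.9, -2.8, 0, -40.6, 11, 10, 10]}}

```text
time_s: 13.95
tcp_pos: [378.5, -285.4, 80.4]
tcp_rot: [-0.108, -0.699, 0.703, -0.078]
force: [-7.6, 1.5, 12.2]
gripper_width: 18.4
```

```bash
python3 - <<'E'
from h import *
log([-.9,-2.8,0,-40.6,11,10])
seq(*[(tubp(a,4.8,8),0,-2.5) for a in(76,82,87,91)])
f=env.grab_frame("top")
cv2.imwrite("pics/c9.png",cv2.resize(f["pixels"][150:260,320:430,::-1],None,fx=5,fy=5,interpolation=cv2.INTER_CUBIC))
E
```

```text
t 13.95 meas-cmd [ 0.1 -0.3  0.1] F [-7.6  1.5 12.2] w 18.4 j [-0.8  0.2  2.   0.3  0.7  0.6]
[0.0, -0.0, -0.1, -5.8, 1.6, -0.1]
[0.0, -0.0, -0.1, -11.6, 3.1, -0.1]
[0.0, -0.0, -0.1, -16.5, 4.4, -0.1]
[0.0, -0.0, -0.1, -20.3, 5.5, -0.1]
```

View pics/c9.png

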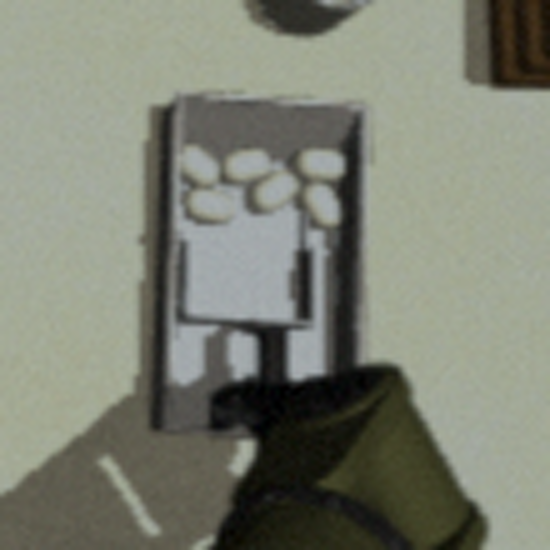

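The crop shows four cakes ahead of the pan, at (198,165), (210,205), (247,165) and (273,190). The two right ones, around col 320, lie beside it, so I'll push on to the end wall.

Request:
{"name": "send_rows", "arguments": {"targets": [0, 0, 0, -6, 1.6, 0, 10, 0, 0, 0, -12, 3.2, 0, 10, 0, 0, 0, -17, 4.5, 0, 10, 0, 0, 0, -21, 5.6, 0, 10, 0, 0, 0, -21, 5.6, 0, 10]}}

```text
time_s: 14.62
tcp_pos: [400.4, -286.3, 80.3]
tcp_rot: [-0.109, -0.699, 0.703, -0.078]
force: [-2.1, -0.2, 5.0]
gripper_width: 18.5
```

```bash
python3 - <<'E'
from h import *
log([0,0,0,-21,5.6,0])
seq(*[(tubp(a,z,8),pd,-2.5) for a,z,pd in((93,12,-4),(95,20,-8),(98,28,-12),(102,36,-15),(107,46,-18))])
f=env.grab_frame("top")
cv2.imwrite("pics/c10.png",cv2.resize(f["pixels"][150:260,320:430,::-1],None,fx=5,fy=5,interpolation=cv2.INTER_CUBIC))
E
```

```text
t 14.625 meas-cmd [ 0.3 -0.2 -0. ] F [-2.1 -0.2  5. ] w 18.5 j [-0.8  0.3  2.   0.3  0.7  0.6]
[0.0, -0.0, 3.9, 4.5, 3.1, -0.1]
[0.0, -0.0, 7.9, 7.5, 6.1, -0.1]
[0.0, -0.0, 11.9, 8.8, 9.8, -0.1]
[0.0, -0.0, 14.9, 7.0, 11.4, -0.1]
[0.0, -0.0, 17.9, 3.3, 11.5, -0.1]
```

View pics/c10.png

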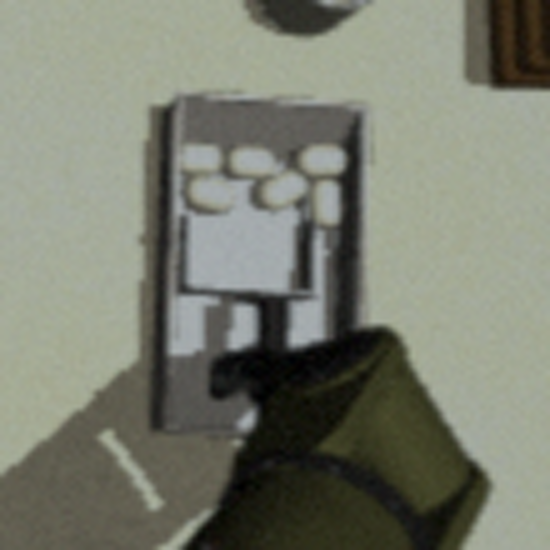

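The four cakes stand on or at the lip against the end wall, front row at 158 and second row at 190. The right pair at col ~325 is outside the pan. Next I'll lift along the sloped wall while tipping the lip up.

```bash
python3 - <<'E'
from h import *
seq(*[(tubp(a,z,8),pd,-2.5) for a,z,pd in((95,11.5,-3),(99,19,-7),(103,27,-10.5),(107,36,-13),(112,47,-16),(115,58,-18),(115,68,-20),(113,85,-20),(108,110,-20))])
E
```

```text
t 14.675 meas-cmd [ 0.2 -0.2 -0. ] F [-1.8 -0.7  5.9] w 18.8 j [-0.8  0.3  2.   0.3  0.7  0.6]
[0.0, -0.0, 2.9, 0.9, 1.7, -0.1]
[0.0, -0.0, 6.9, 2.2, 5.5, -0.1]
[0.0, -0.0, 10.4, 1.9, 8.0, -0.1]
[0.0, -0.0, 12.9, -0.6, 7.2, -0.1]
[0.0, -0.0, 15.9, -4.2, 6.2, -0.1]
[0.0, -0.0, 17.9, -7.5, 2.0, -0.1]
[0.0, -0.0, 19.9, -7.9, -1.9, -0.1]
[0.0, -0.0, 19.9, -10.4, -18.8, -0.1]
[0.0, -0.0, 19.9, -12.1, -44.3, -0.1]
```

Request:
{"name": "send_rows", "arguments": {"targets": [0, 0, 2.9, 0.9, 1.7, 0, 10, 0, 0, 6.9, 2.2, 5.5, 0, 10, 0, 0, 10.4, 1.9, 8, 0, 10, 0, 0, 12.9, -0.6, 7.2, 0, 10, 0, 0, 15.9, -4.2, 6.2, 0, 10]}}

```text
time_s: 15.3
tcp_pos: [405.4, -285.8, 74.4]
tcp_rot: [-0.204, -0.678, 0.685, -0.174]
force: [0.0, 0.2, -3.0]
gripper_width: 18.6
```

```bash
python3 - <<'E'
from h import *
log([0,0,15.9,-4.2,6.2,0])
seq(*[(tubp(a,z,8),pd,-2.5) for a,z,pd in((115,56,-18),(116,66,-20),(116,66,-20),(114,85,-20),(108,110,-20))])
for c in("side","top"):
    env.grab_frame(c);print(c,[(round(d["score"],2),np.round(d["at"]).tolist()) for d in env.pinpoint(c,"cake0")])
E
```

```text
t 15.3 meas-cmd [-0.4  0.5 -1.1] F [ 0.   0.2 -3. ] w 18.6 j [-0.9  0.3  2.1  0.8  0.6  0.1]
[0.0, -0.0, 2.0, -3.3, -1.4, -0.1]
[0.0, -0.0, 4.0, -5.6, -4.5, -0.1]
[0.0, -0.0, 4.0, -5.6, -4.5, -0.1]
[0.0, -0.0, 4.0, -13.7, -21.8, -0.1]
[0.0, -0.0, 4.0, -21.4, -46.4, -0.1]
side [(0.59, [521.0, -354.0, 19.0]), (0.58, [543.0, -297.0, 51.0]), (0.5, [534.0, -262.0, 44.0]), (0.5, [568.0, -254.0, 55.0]), (0.49, [559.0, -354.0, 24.0]), (0.43, [542.0, -326.0, 51.0])]
top [(0.64, [570.0, -256.0, 58.0]), (0.52, [532.0, -258.0, 45.0]), (0.48, [553.0, -356.0, 21.0]), (0.47, [532.0, -295.0, 46.0]), (0.43, [539.0, -324.0, 45.0]), (0.37, [520.0, -353.0, 18.0])]
```

Four cakes are on the pan and two remain in the tub. Next: raise and tip back further.

Request:
{"name": "send_rows", "arguments": {"targets": [0, 0, 2, -3.3, -1.4, 0, 10, 0, 0, 4, -5.6, -4.5, 0, 10, 0, 0, 4, -9, -12, 0, 10, 0, 0, 4, -13.7, -21.8, 0, 10, 0, 0, 4, -21.4, -46.4, 0, 10]}}

```text
time_s: 16.12
tcp_pos: [399.7, -285.5, 125.3]
tcp_rot: [-0.226, -0.671, 0.678, -0.196]
force: [0.4, -0.5, -1.3]
gripper_width: 18.7
```

```bash
python3 - <<'E'
from h import *
log([0,0,4,-21.4,-46.4,0])
seq(*[(tubp(a,z,8),pd,-2.5) for a,z,pd in((106,130,-23),(104,150,-26),(102,170,-28),(100,180,-28),(100,180,-28))])
for c in("side","top"):
    env.grab_frame(c);print(c,[(round(d["score"],2),np.round(d["at"]).tolist()) for d in env.pinpoint(c,"cake0")])
E
```

```text
t 16.125 meas-cmd [-0.5  0.6 -1. ] F [ 0.4 -0.5 -1.3] w 18.7 j [-0.9  0.1  2.1  0.8  0.6  0.1]
[-0.0, -0.0, 3.0, -4.0, -10.3, -0.1]
[-0.0, -0.0, 6.0, -8.5, -20.3, -0.1]
[-0.0, -0.0, 8.0, -14.9, -32.6, -0.1]
[-0.0, -0.0, 8.0, -19.0, -42.0, -0.1]
[-0.0, -0.0, 8.0, -19.0, -42.0, -0.1]
side [(0.68, [540.0, -322.0, 106.0]), (0.67, [525.0, -292.0, 88.0]), (0.61, [561.0, -353.0, 22.0]), (0.55, [562.0, -254.0, 114.0]), (0.51, [522.0, -353.0, 18.0]), (0.4, [525.0, -256.0, 104.0]), (0.39, [487.0, -281.0, 89.0])]
top [(0.65, [566.0, -259.0, 122.0]), (0.57, [530.0, -322.0, 109.0]), (0.54, [485.0, -284.0, 96.0]), (0.43, [521.0, -261.0, 106.0]), (0.38, [738.0, -203.0, -1.0])]
```

Request:
{"name": "send_rows", "arguments": {"targets": [0, 0, 3, -4, -10.3, 0, 10, 0, 0, 6, -8.5, -20.3, 0, 10, 0, 0, 8, -15, -32.6, 0, 10, 0, 0, 8, -19, -42, 0, 10, 0, 0, 8, -19, -42, 0, 10]}}

```text
time_s: 16.95
tcp_pos: [391.7, -285.8, 171.1]
tcp_rot: [-0.273, -0.652, 0.664, -0.244]
force: [0.5, -0.7, -3.0]
gripper_width: 19.0
```

```bash
python3 - <<'E'
from h import *
log([0,0,8,-19,-42,0])
Q,p=cmd();print(p)
for c in("side","top"):
    env.grab_frame(c);print(c,[(round(d["score"],2),np.round(d["at"]).tolist()) for d in env.pinpoint(c,"cake0")])
seq(([520,-180,210],-28,12))
E
```

```text
[ 391.7 -285.8  171.6]
side [(0.63, [529.0, -257.0, 171.0]), (0.59, [489.0, -317.0, 150.0]), (0.48, [559.0, -354.0, 23.0]), (0.44, [506.0, -270.0, 158.0]), (0.44, [482.0, -284.0, 149.0])]
top [(0.66, [504.0, -268.0, 160.0]), (0.53, [480.0, -283.0, 150.0]), (0.42, [529.0, -256.0, 176.0]), (0.39, [485.0, -317.0, 148.0]), (0.37, [518.0, -291.0, 152.0])]
t 17.15 meas-cmd [-0.1  0.4 -1.5] F [-0.7  0.1 -2.9] w 18.6 j [-1.   0.   2.2  1.   0.7 -0.1]
[-9.9, -10.6, -0.0, 14.3, -54.3, -67.0]
```

All four cakes have slid to the back of the pan. Next is a smooth transit to the bowl.

```bash
cat > tr.py <<'E'
from h import *
def pt(u):
    e=u*u*(3-2*u);az=np.radians(-27.3+58.5*e);r=639-68*e
    return [r*np.cos(az),r*np.sin(az),180+10*e],-28+8*e,-2.5+62.5*e
def part(k): seq(*[pt(i/15) for i in range(5*k+1,5*k+6)])
E
python3 -c "
from tr import *
part(0)"
```

```text
t 17.15 meas-cmd [-0.1  0.4 -1.5] F [-0.7  0.1 -2.9] w 18.6 j [-1.   0.   2.2  1.   0.7 -0.1]
[-0.5, -0.6, -0.1, -1.9, 1.2, -5.8]
[-2.1, -2.3, -0.4, -7.9, 5.1, -21.3]
[-4.4, -4.8, -0.9, -16.4, 10.4, -45.6]
[-7.4, -8.1, -1.4, -25.7, 15.7, -77.4]
[-10.8, -12.1, -2.1, -34.6, 20.0, -115.1]
```

Request:
{"name": "send_rows", "arguments": {"targets": [-0.5, -0.6, 0, -1.9, 1.2, -5.8, 10, -2.1, -2.3, -0.4, -7.9, 5.1, -21.3, 10, -4.4, -4.8, -0.9, -16.4, 10.4, -45.6, 10, -7.4, -8.1, -1.4, -25.7, 15.7, -77.4, 10, -10.8, -12.1, -2.1, -34.6, 20, -115, 10]}}

```text
time_s: 17.77
tcp_pos: [436.0, -170.6, 179.6]
tcp_rot: [0.164, 0.688, -0.628, 0.325]
force: [0.7, -0.4, -1.8]
gripper_width: 18.6
```

```bash
python3 -c "
from tr import *
log([-10.8,-12.1,-2.1,-34.6,20,-115])
part(1)"
```

```text
t 17.775 meas-cmd [ 0.4  2.  -1. ] F [ 0.7 -0.4 -1.8] w 18.6 j [-0.7 -0.   2.2  0.9  0.8 -0. ]
[-3.8, -4.4, -0.7, -15.8, 9.4, -38.5]
[-7.7, -9.1, -1.5, -29.4, 16.6, -80.2]
[-11.7, -13.9, -2.3, -40.0, 21.2, -123.4]
[-15.4, -18.8, -3.0, -47.1, 22.9, -166.0]
[-19.0, -23.4, -3.7, -51.0, 21.9, -206.2]
```

Request:
{"name": "send_rows", "arguments": {"targets": [-3.8, -4.4, -0.7, -15.8, 9.4, -38.5, 10, -7.7, -9.1, -1.5, -29.4, 16.6, -80.2, 10, -11.7, -13.9, -2.3, -40, 21.2, -123.4, 10, -15.4, -18.8, -3, -47.1, 22.9, -166, 10, -19, -23.4, -3.7, -51, 21.9, -206.2, 10]}}

```text
time_s: 18.4
tcp_pos: [437.6, 42.8, 196.7]
tcp_rot: [-0.044, 0.706, -0.536, 0.46]
force: [0.7, 0.2, -2.7]
gripper_width: 18.4
```

```bash
python3 -c "
from tr import *
log([-19,-23.4,-3.7,-51,21.9,-206.2])
part(2)"
```

```text
t 18.4 meas-cmd [-0.5  2.5 -0.6] F [ 0.7  0.2 -2.7] w 18.4 j [-0.3 -0.1  2.2  0.8  0.9  0.1]
[-3.1, -4.2, -0.7, -15.5, 8.1, -31.6]
[-5.7, -7.8, -1.3, -26.9, 13.6, -59.3]
[-7.8, -10.6, -1.7, -34.6, 17.0, -81.1]
[-9.1, -12.4, -2.0, -39.0, 18.8, -95.4]
[-9.5, -13.1, -2.1, -40.5, 19.4, -100.5]
```

Request:
{"name": "send_rows", "arguments": {"targets": [-3.1, -4.2, -0.7, -15.5, 8.1, -31.6, 10, -5.7, -7.8, -1.3, -26.9, 13.6, -59.3, 10, -7.8, -10.6, -1.7, -34.6, 17, -81.1, 10, -9.1, -12.4, -2, -39, 18.8, -95.4, 10, -9.5, -13.1, -2.1, -40.5, 19.4, -100.5, 10]}}

```text
time_s: 19.02
tcp_pos: [400.0, 144.2, 205.7]
tcp_rot: [-0.154, 0.691, -0.477, 0.522]
force: [-0.3, -0.4, -3.6]
gripper_width: 18.7
```

```bash
cat > pour.py <<'E'
from h import *
B=np.array([504,322]);D=np.array([np.cos(np.radians(60)),np.sin(np.radians(60))])
def P(back,z,pd): return [*(B-back*D),z],pd,60
E
python3 -c "
from pour import *
log([-9.5,-13.1,-2.1,-40.5,19.4,-100.5])
seq(P(33,180,-12),P(35,168,-4),P(35,155,4),P(34,145,12),P(32,138,18))
for c in('side','top'):
    env.grab_frame(c);print(c,[(round(d['score'],2),np.round(d['at']).tolist()) for d in env.pinpoint(c,'cake0')])
    print([(round(d['score'],2),np.round(d['at']).tolist()) for n in('scoop','bowl_rim') for d in env.pinpoint(c,n)])
"
```

```text
t 19.025 meas-cmd [-0.4  1.  -0.5] F [-0.3 -0.4 -3.6] w 18.7 j [-0.  -0.1  2.2  0.7  0.9  0.1]
[-0.0, 0.0, -8.0, -9.4, -11.0, 0.4]
[-0.0, 0.0, -16.0, -20.4, -17.4, 0.4]
[-0.0, 0.0, -24.0, -34.4, -19.0, 0.4]
[-0.0, 0.0, -32.0, -52.4, -19.4, 0.4]
[-0.0, 0.0, -38.0, -67.9, -17.2, 0.5]
side [(0.63, [520.0, -353.0, 16.0]), (0.48, [562.0, -355.0, 22.0]), (0.46, [503.0, 319.0, 120.0]), (0.23, [730.0, -208.0, -2.0])]
[(0.68, [463.0, 255.0, 170.0]), (0.96, [502.0, 320.0, 123.0]), (0.95, [415.0, 575.0, 81.0]), (0.92, [231.0, 300.0, 76.0]), (0.49, [503.0, 326.0, 45.0])]
top [(0.62, [441.0, 272.0, 187.0]), (0.58, [434.0, 247.0, 180.0]), (0.44, [434.0, 224.0, 173.0]), (0.43, [473.0, 207.0, 172.0]), (0.41, [521.0, -351.0, 15.0]), (0.41, [554.0, -360.0, 22.0]), (0.39, [504.0, 326.0, 121.0])]
[(0.68, [461.0, 254.0, 168.0]), (0.58, [434.0, 224.0, 174.0]), (0.83, [505.0, 324.0, 119.0]), (0.82, [415.0, 574.0, 72.0]), (0.76, [232.0, 298.0, 74.0]), (0.71, [715.0, 50.0, 69.0]), (0.51, [719.0, 50.0, -0.0])]
```

Request:
{"name": "send_rows", "arguments": {"targets": [0, 0, -8, -9.4, -11, 0.4, 10, 0, 0, -16, -20.4, -17.4, 0.4, 10, 0, 0, -24, -34.4, -19, 0.4, 10, 0, 0, -32, -52.4, -19.4, 0.4, 10, 0, 0, -38, -67.9, -17.2, 0.5, 10]}}

```text
time_s: 20.05
tcp_pos: [424.2, 183.4, 259.3]
tcp_rot: [0.37, -0.603, 0.622, -0.336]
force: [-0.1, -1.3, -2.5]
gripper_width: 18.8
```

```bash
python3 -c "
from pour import *
log([0,0,-38,-67.9,-17.2,.5])
seq(P(32,134,25),P(30,130,32),P(28,130,39),P(26,130,46),P(25,130,52))
"
```

```text
t 20.05 meas-cmd [0.6 0.8 0. ] F [-0.1 -1.3 -2.5] w 18.8 j [ 0.3  0.1  1.7 -0.   1.4  0.9]
[-0.0, 0.0, -7.0, -15.2, -11.7, -0.0]
[-0.0, 0.0, -14.0, -34.1, -21.4, -0.0]
[-0.0, 0.0, -21.0, -54.4, -33.1, -0.0]
[-0.0, 0.0, -28.0, -75.9, -42.4, -0.0]
[-0.0, 0.0, -34.0, -94.4, -48.4, 0.0]
```

Request:
{"name": "send_rows", "arguments": {"targets": [0, 0, -7, -15.2, -11.7, 0, 10, 0, 0, -14, -34.1, -21.4, 0, 10, 0, 0, -21, -54.4, -33.1, 0, 10, 0, 0, -28, -75.9, -42.4, 0, 10, 0, 0, -34, -94.4, -48.4, 0, 10]}}

```text
time_s: 20.68
tcp_pos: [472.6, 267.5, 302.1]
tcp_rot: [0.53, -0.468, 0.693, -0.14]
force: [0.0, -0.8, -2.0]
gripper_width: 18.6
```

```bash
python3 -c "
from pour import *
log([0,0,-34,-94.4,-48.4,0])
for c in('side','top'):
    env.grab_frame(c);print(c,[(round(d['score'],2),np.round(d['at']).tolist()) for d in env.pinpoint(c,'cake0')])
    print([(round(d['score'],2),np.round(d['at']).tolist()) for n in('scoop','bowl_rim') for d in env.pinpoint(c,n)])
seq(P(25,135,58),P(25,150,52),P(40,170,40))
"
```

```text
side [(0.46, [499.0, 329.0, 59.0]), (0.46, [523.0, 363.0, 71.0]), (0.44, [540.0, 332.0, 65.0]), (0.43, [520.0, -352.0, 12.0]), (0.42, [562.0, -354.0, 24.0])]
[(0.76, [474.0, 273.0, 170.0]), (0.68, [536.0, 333.0, 62.0]), (0.74, [415.0, 575.0, 80.0]), (0.6, [503.0, 317.0, 122.0]), (0.59, [235.0, 298.0, 75.0]), (0.52, [463.0, -298.0, 2.0])]
top [(0.61, [555.0, -355.0, 21.0]), (0.39, [516.0, -352.0, 15.0])]
[(0.63, [472.0, 273.0, 168.0]), (0.89, [415.0, 573.0, 73.0]), (0.87, [504.0, 326.0, 117.0])]
t 21.075 meas-cmd [ 0.1 -0.5  0.3] F [-0.4 -0.4 -2.4] w 18.7 j [ 0.6  0.6  1.1 -0.3  2.1  1. ]
[-0.0, -0.0, -6.0, -9.7, -17.5, 0.0]
[-0.0, -0.0, 0.0, 12.0, -16.0, 0.0]
[-0.0, -0.0, 12.0, 56.8, 7.7, 0.0]
```

Request:
{"name": "send_rows", "arguments": {"targets": [0, 0, -6, -9.7, -17.5, 0, 10, 0, 0, -6, -9.7, -17.5, 0, 10, 0, 0, -3, 0, -17, 0, 10, 0, 0, 5, 20, -16, 0, 10, 0, 0, 12, 50, -16, 0, 10]}}

```text
time_s: 21.7
tcp_pos: [456.4, 239.6, 345.4]
tcp_rot: [0.476, -0.523, 0.674, -0.215]
force: [0.2, 0.3, -1.0]
gripper_width: 18.5
```

```bash
python3 -c "
from pour import *
log([0,0,12,50,-16,0])
seq(P(45,195,32),P(60,200,24),P(80,205,16),P(110,210,8),P(140,210,0))
"
```

```text
t 21.7 meas-cmd [-0.4 -0.7 -0. ] F [ 0.2  0.3 -1. ] w 18.5 j [ 0.5  0.4  1.2 -0.2  1.9  1. ]
[-0.0, 0.0, 8.0, 41.3, 21.1, 0.0]
[-0.0, 0.0, 16.0, 68.7, 44.6, -0.0]
[-0.0, 0.0, 24.0, 97.5, 71.7, -0.0]
[-0.0, 0.0, 32.0, 132.0, 104.0, -0.0]
[-0.0, 0.0, 40.0, 161.0, 141.3, -0.1]
```

Request:
{"name": "send_rows", "arguments": {"targets": [0, 0, 8, 41.3, 21.1, 0, 10, 0, 0, 16, 68.7, 44.6, 0, 10, 0, 0, 24, 97.5, 71.7, 0, 10, 0, 0, 32, 132, 104, 0, 10, 0, 0, 40, 161, 141.3, 0, 10]}}

```text
time_s: 22.32
tcp_pos: [352.9, 61.4, 285.2]
tcp_rot: [-0.267, 0.653, -0.561, 0.433]
force: [1.5, -0.4, -2.1]
gripper_width: 18.5
```

```bash
python3 -c "
from pour import *
log([0,0,40,161,141.3,0])
fs=[]
for c in('side','top'):
    f=env.grab_frame(c);fs.append(f);print(c,[(round(d['score'],2),np.round(d['at']).tolist()) for d in env.pinpoint(c,'cake0')])
    print([(round(d['score'],2),np.round(d['at']).tolist()) for n in('scoop','bowl','stand_top') for d in env.pinpoint(c,n)])
def crop(f,P,h=75,w=100):
    p=proj(f,P)[0].astype(int);return cv2.resize(f['pixels'][p[1]-h:p[1]+h,p[0]-w:p[0]+w,::-1],(800,600) if 0 else (400,300),interpolation=cv2.INTER_CUBIC)
cv2.imwrite('pics/c11.png',np.vstack([np.hstack([crop(fs[0],[490,290,100],50,66),crop(fs[1],[490,290,100],50,66)])]))
seq(P(140,210,0),([650,40,170],0,-1))
"
```

```text
side [(0.6, [559.0, -352.0, 25.0]), (0.5, [521.0, -354.0, 16.0])]
[(0.59, [407.0, 153.0, 207.0]), (0.43, [496.0, 325.0, 44.0]), (0.19, [730.0, -207.0, -2.0]), (0.94, [233.0, 299.0, 5.0]), (0.91, [415.0, 576.0, 2.0]), (0.76, [506.0, 320.0, 47.0]), (0.38, [724.0, 229.0, 0.0]), (0.57, [715.0, 49.0, 73.0]), (0.4, [521.0, -354.0, 18.0])]
top [(0.56, [509.0, 359.0, 65.0]), (0.53, [537.0, 338.0, 59.0]), (0.44, [495.0, 322.0, 61.0]), (0.4, [517.0, -352.0, 21.0]), (0.4, [513.0, 295.0, 63.0]), (0.37, [555.0, -359.0, 20.0])]
[(0.96, [402.0, 156.0, 208.0]), (0.82, [230.0, 299.0, -1.0]), (0.81, [417.0, 572.0, -1.0]), (0.68, [505.0, 318.0, 47.0]), (0.63, [714.0, 49.0, 71.0])]
t 22.825 meas-cmd [ 0.3  1.  -0.5] F [ 0.3  0.  -1.1] w 18.8 j [-0.1 -0.3  2.   0.2  1.3  0.4]
[-0.0, 0.0, 0.0, 0.0, -0.0, -0.1]
[15.8, 58.9, 0.0, -39.1, 51.9, 127.4]
```

View pics/c11.png

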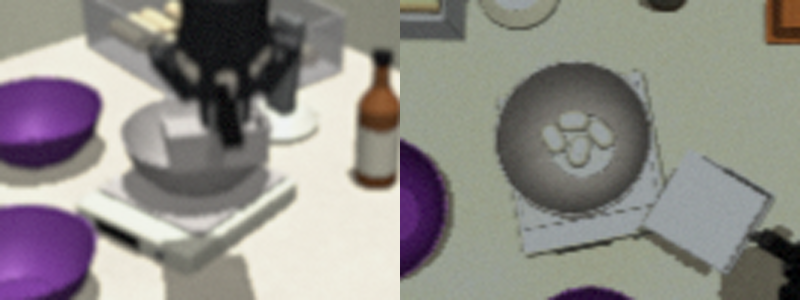

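The bowl on the scale holds four cakes (top crop around 577,138), the scoop is empty, and the bowl is upright. Now for the stand.

```bash
cat > st.py <<'E'
from pour import *
def pt(u):
    a=np.array(P(140,210,0)[0]);b=np.array([778,49,115]);l=a+(b-a)*u;l[2]=210+(-95)*u**1.5
    return l,0,60*(1-u)
def part(k): seq(*[pt(i/10) for i in range(5*k+1,5*k+6)])
E
python3 -c "
from st import *
part(0)"
```

```text
t 22.825 meas-cmd [ 0.3  1.  -0.5] F [ 0.3  0.  -1.1] w 18.8 j [-0.1 -0.3  2.   0.2  1.3  0.4]
[1.5, 5.8, 0.0, -4.0, 4.2, 20.6]
[3.1, 11.6, 0.0, -9.0, 11.2, 41.4]
[4.6, 17.4, 0.0, -15.2, 20.3, 62.6]
[6.2, 23.2, 0.0, -22.8, 31.0, 84.4]
[7.7, 29.0, 0.0, -31.6, 43.3, 106.8]
```

Request:
{"name": "send_rows", "arguments": {"targets": [1.5, 5.8, 0, -4, 4.2, 20.6, 10, 3.1, 11.6, 0, -9, 11.2, 41.4, 10, 4.6, 17.4, 0, -15.2, 20.3, 62.6, 10, 6.2, 23.2, 0, -22.8, 31, 84.4, 10, 7.7, 29, 0, -31.6, 43.3, 106.8, 10]}}

```text
time_s: 23.45
tcp_pos: [468.5, 46.0, 250.7]
tcp_rot: [-0.092, 0.702, -0.653, 0.269]
force: [-0.3, 0.1, -2.2]
gripper_width: 18.4
```

```bash
python3 -c "
from st import *
log([7.7,29,0,-31.6,43.3,106.8])
part(1)"
```

```text
t 23.45 meas-cmd [ 1.   1.  -1.2] F [-0.3  0.1 -2.2] w 18.4 j [-0.1 -0.   1.9  0.2  1.1  0.9]
[1.6, 5.8, 0.0, -19.5, 16.1, 13.7]
[3.1, 11.6, 0.0, -40.6, 33.6, 27.5]
[4.7, 17.4, 0.0, -63.0, 52.4, 41.7]
[6.2, 23.2, 0.0, -86.8, 72.4, 56.4]
[7.8, 29.0, 0.0, -112.0, 93.5, 71.8]
```

Request:
{"name": "send_rows", "arguments": {"targets": [1.6, 5.8, 0, -19.5, 16.1, 13.7, 10, 3.1, 11.6, 0, -40.6, 33.6, 27.5, 10, 4.7, 17.4, 0, -63, 52.4, 41.7, 10, 6.2, 23.2, 0, -86.8, 72.4, 56.4, 10, 7.8, 29, 0, -112, 93.5, 71.8, 10]}}

```text
time_s: 24.08
tcp_pos: [619.1, 50.6, 188.6]
tcp_rot: [0.092, 0.702, -0.701, 0.091]
force: [0.3, -0.6, -1.4]
gripper_width: 19.0
```

```bash
python3 -c "
from st import *
log([7.8,29,0,-112,93.5,71.8])
seq(([778,49,100],0,0),([778,49,85],0,0),([778,49,77],0,0),([778,49,74],0,0))
for c in('side','top'):
    env.grab_frame(c)
    print(c,[(round(d['score'],2),np.round(d['at']).tolist()) for n in('scoop','scoop_grip','stand_top') for d in env.pinpoint(c,n)])
s=env.get_state();print(R.from_quat(s['tcp_rot']).as_matrix().round(3).tolist(),tool(0,15).as_matrix().round(3).tolist())
"
```

```text
t 24.075 meas-cmd [ 1.1  1.7 -1.9] F [ 0.3 -0.6 -1.4] w 19.0 j [ 0.   0.4  1.6 -0.   1.   1.6]
[-0.0, -0.0, 0.0, 3.8, 14.5, -0.0]
[-0.0, -0.0, 0.0, 7.7, 29.0, -0.0]
[-0.0, -0.0, 0.0, 9.8, 36.7, -0.0]
[-0.0, -0.0, 0.0, 10.5, 39.6, -0.0]
side [(0.62, [726.0, 50.0, 111.0]), (0.57, [615.0, 52.0, 210.0]), (0.77, [715.0, 48.0, 73.0]), (0.72, [711.0, 50.0, -4.0])]
top [(0.88, [722.0, 52.0, 110.0]), (0.45, [534.0, 336.0, 61.0]), (0.8, [613.0, 46.0, 208.0]), (0.56, [509.0, 357.0, 64.0])]
[[-0.966, 0.258, 0.0], [0.0, 0.001, -1.0], [-0.258, -0.966, -0.001]] [[-0.966, 0.259, 0.0], [-0.0, 0.0, -1.0], [-0.259, -0.966, 0.0]]
```

Request:
{"name": "send_rows", "arguments": {"targets": [0, 0, 0, 3.8, 14.5, 1, 10, 0, 0, 0, 7.2, 27, 1, 10, 0, 0, 0, 9, 34, 1, 10, 0, 0, 0, 9.8, 37, 1, 10, 0, 0, 0, 9.8, 37, 1, 10]}}

```text
time_s: 25.1
tcp_pos: [618.0, 48.3, 151.2]
tcp_rot: [0.092, 0.702, -0.701, 0.091]
force: [-0.3, -0.4, -1.5]
gripper_width: 18.5
```

Request:
{"name": "send_rows", "arguments": {"targets": [0, 0, 0, 0.5, 2, 0, 10, 0, 0, 0, 0.5, 2, 0, 10]}}

```text
time_s: 25.35
tcp_pos: [618.0, 48.3, 149.3]
tcp_rot: [0.092, 0.702, -0.701, 0.092]
force: [-0.2, -0.7, -1.8]
gripper_width: 18.7
```

Request:
{"name": "send_rows", "arguments": {"targets": [0, 0, 0, 0.5, 2, 0, 10, 0, 0, 0, 0.5, 2, 0, 10]}}

```text
time_s: 25.6
tcp_pos: [618.1, 48.2, 147.2]
tcp_rot: [0.092, 0.702, -0.701, 0.092]
force: [0.0, 0.3, -1.7]
gripper_width: 18.7
```

Request:
{"name": "send_rows", "arguments": {"targets": [0, 0, 0, 0.3, 1, 0, 10, 0, 0, 0, 0.3, 1, 0, 10]}}

```text
time_s: 25.85
tcp_pos: [618.2, 48.3, 146.5]
tcp_rot: [0.092, 0.701, -0.701, 0.092]
force: [-2.0, 0.6, 2.6]
gripper_width: 18.5
```

Request:
{"name": "send_rows", "arguments": {"targets": [0, 0, 0, 0.3, 1, 0, 10, 0, 0, 0, 0.3, 1, 0, 10]}}

```text
time_s: 26.1
tcp_pos: [618.5, 48.3, 146.3]
tcp_rot: [0.093, 0.701, -0.701, 0.092]
force: [-4.7, 0.1, 9.4]
gripper_width: 18.7
```

Request:
{"name": "send_rows", "arguments": {"targets": [0, 0, 0, 0.3, 1, 0, 10, 0, 0, 0, 0.3, 1, 0, 10]}}

```text
time_s: 26.35
tcp_pos: [618.7, 48.3, 146.2]
tcp_rot: [0.093, 0.701, -0.701, 0.093]
force: [-8.3, -0.1, 15.8]
gripper_width: 18.8
```

Request:
{"name": "send_rows", "arguments": {"targets": [0, 0, 0, -0.4, -1.5, 0, 10, 0, 0, 0, -0.4, -1.5, 0, 18, 0, 0, 0, -0.4, -1.5, 0, 22, 0, 0, 0, -0.4, -1.5, 0, 30, 0, 0, 0, -0.4, -1.5, 0, 45], "squeeze": 20}}

```text
time_s: 26.98
tcp_pos: [617.8, 48.2, 145.2]
tcp_rot: [0.092, 0.702, -0.701, 0.091]
force: [0.2, -0.6, 0.5]
gripper_width: 44.6
```

Request:
{"name": "send_rows", "arguments": {"targets": [0, 0, 0, 0, 0, 0, 85, 0, 0, 0, 0, 0, 0, 85, 0, 0, 0, 0, 0, 0, 85, 0, 0, 0, 0, 0, 0, 85, 0, 0, 0, 0, -5, 0, 85]}}

```text
time_s: 27.6
tcp_pos: [616.5, 48.2, 150.2]
tcp_rot: [0.092, 0.702, -0.701, 0.091]
force: [-0.0, 0.7, 0.4]
gripper_width: 85.0
```

```bash
python3 -c "
from h import *
s=env.get_state();print(s['tcp_pos'],s['force'],s['gripper_width'])
for c in('side','top'):
    env.grab_frame(c)
    print(c,[(n,round(d['score'],2),np.round(d['at']).tolist()) for n in('scoop','scoop_grip','stand_top') for d in env.pinpoint(c,n)[:2]])
"
```

```text
[616.5  48.2 150.2] [-0.   0.7  0.4] 85.02808619575251
side [('scoop', 0.63, [725.0, 47.0, 71.0]), ('scoop', 0.24, [615.0, 51.0, 168.0]), ('scoop_grip', 0.76, [610.0, 52.0, 170.0]), ('stand_top', 0.6, [714.0, 48.0, 72.0])]
top [('scoop', 0.74, [726.0, 49.0, 71.0]), ('scoop_grip', 0.74, [614.0, 47.0, 166.0]), ('scoop_grip', 0.51, [538.0, 331.0, 59.0]), ('stand_top', 0.67, [722.0, 49.0, 73.0])]
```

Request:
{"name": "send_rows", "arguments": {"targets": [0, 0, 0, 0, -15, 0, 85, 0, 0, 0, 0, -40, 0, 85, 0, 0, 0, 0, -80, 0, 85, 0, 0, 0, 0, -130, 0, 85, 0, 0, 0, 0, -150, 0, 85]}}

```text
time_s: 28.62
tcp_pos: [577.8, 48.2, 299.7]
tcp_rot: [0.094, 0.701, -0.7, 0.093]
force: [0.8, -0.3, -0.3]
gripper_width: 84.9
```

```bash
python3 -c "
from h import *
for c in('side','top'):
    f=env.grab_frame(c)
    print(c,[(n,round(d['score'],2),np.round(d['at']).tolist()) for n in('scoop','scoop_grip','stand_top','bowl','sauce','jar','mug') for d in env.pinpoint(c,n)[:3]])
    print('cakes',[(round(d['score'],2),np.round(d['at']).tolist()) for d in env.pinpoint(c,'cake0')])
s=env.get_state();print(s['time_s'],s['tcp_pos'],s['force'])
"
```

```text
side [('scoop', 0.62, [723.0, 47.0, 68.0]), ('scoop', 0.51, [497.0, 324.0, 46.0]), ('scoop_grip', 0.67, [615.0, 50.0, 166.0]), ('scoop_grip', 0.48, [715.0, 49.0, -2.0]), ('stand_top', 0.91, [714.0, 49.0, 72.0]), ('bowl', 0.75, [231.0, 301.0, -0.0]), ('bowl', 0.7, [501.0, 324.0, 43.0]), ('bowl', 0.38, [716.0, 52.0, 73.0]), ('sauce', 0.55, [722.0, 227.0, -2.0]), ('sauce', 0.16, [506.0, 319.0, 122.0]), ('jar', 0.93, [732.0, -207.0, 1.0]), ('mug', 0.63, [704.0, -345.0, -1.0])]
cakes [(0.55, [496.0, 320.0, 61.0]), (0.52, [562.0, -355.0, 21.0]), (0.4, [509.0, 356.0, 65.0]), (0.36, [537.0, 333.0, 63.0]), (0.28, [495.0, 324.0, 43.0])]
top [('scoop', 0.78, [724.0, 48.0, 68.0]), ('scoop_grip', 0.7, [614.0, 48.0, 167.0]), ('bowl', 0.98, [506.0, 320.0, 46.0]), ('bowl', 0.83, [415.0, 573.0, 3.0]), ('bowl', 0.69, [232.0, 296.0, -4.0]), ('sauce', 0.78, [722.0, 226.0, 6.0]), ('jar', 0.85, [742.0, -205.0, -4.0]), ('mug', 0.85, [707.0, -352.0, -0.0]), ('mug', 0.49, [510.0, 360.0, 65.0])]
cakes [(0.59, [514.0, 301.0, 64.0]), (0.52, [496.0, 321.0, 60.0]), (0.44, [554.0, -355.0, 20.0]), (0.41, [534.0, 337.0, 58.0]), (0.41, [506.0, 360.0, 66.0]), (0.4, [520.0, -354.0, 18.0])]
29.525 [578.1  48.1 295.3] [-0.6 -0.8  0.7]
```

All checks agree, so I'm handing in.

```bash
python3 -c "
from plant import env
print(env.job_done())"
```

```text
the job is handed in; nothing more can be done
None
```

I moved four of the six rice cakes into the bowl on the scale, laid the empty scoop on its stand and let go of it. I then handed the job in at about 29.5 s of robot time; no verdict is reported.

**What the last checks showed:**
- **Cakes:** The top camera found four in the bowl and two still in the tub, so all six are accounted for. The side camera saw fewer, three in the bowl and one in the tub. I saw no cake anywhere else.
- **Scoop:** Its origin was at about (724, 48, 68) mm, roughly 8 mm forward of the stand's centre, where I had aimed it. The handle point was about 98 mm above it against a nominal 95 mm, so it is level within measurement error.
- **Other things:** The bowl was still on the scale, upright in the last picture I viewed. The sauce bottle and mug were where they started. The two cameras disagreed on the jar by about 10 mm, but it was never approached.
- **Robot:** The arm was clear of everything, with no force on the tool.

**What went wrong on the way:** During the first entry into the tub the last joint ran into its range limit, reading -2.553 against a limit of -2.55. I set the scoop down inside the tub, turned the gripper half a turn and gripped it again. That reading could count as passing the range if it is judged strictly. The side forces I saw there were about 20 N, with the pan probably against the tub wall.

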